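# Close up a roller end: spacer, washer, bayonet cap

## Robot

A 6-joint arm with a two-finger parallel gripper is mounted at the origin on the work surface. World frame = base frame: x ahead of the robot, y to its left, z up, the work surface at z = 0. Lengths are in m, angles in rad, forces in N, time in s.
With the tool pointing down it reaches from about 0.3 to 0.775 m from the base axis. Payload 14.6 kg.
Tool frame: the origin (TCP) lies midway between the tips of the shut fingers; the grasp point (between the pads) lies bot.hold_point_z behind it (bot.hold_point_z is the distance from the TCP to the grasp point, in m); z points along the fingers, y is the direction in which the jaws open and shut (so a half turn about z gives the same grasp; the last joint's range is limited). The gripper opens to 94 mm and grips with 3 to 60 N. Pads are 16 mm wide; open, the fingers measure 119 mm over their backs; the gripper's body (75 mm by 177 mm) begins 78 mm behind the grasp point.
Start: joints at [-1.342, 0.3, 1.521, -0, 1.321, -0.067], TCP at [0.16, -0.526, 0.205] pointing down, gripper open.
Joint ranges: [-3.03, 3.03], [-0.79, 2.21], [0.23, 2.52], [-1.04, 4.18], [0, 3.07], [-2.55, 2.55]. Speed limits (rad/s): [2.22, 2.22, 2.57, 3.14, 3.14, 3.14].

## Interface

Orientations are given as [roll, pitch, yaw] about the fixed x, y, z axes, in that order (R = Rz(yaw) Ry(pitch) Rx(roll)).
In Python, from bench import observe, get_image, calibration, order, bot gives the robot as it stands. The module is installed in compiled form; this text tells all that it offers.
- The arm moves only by the tool carry_out, never from a script. Its argument "deltas" is a list of rows, each an object of numbers: "tx", "ty", "tz": the shift along the tool's x, y, z in m; "ax", "ay", "az": the turn, a rotation vector about the tool's x, y, z in units of 5 degrees (1.0 is 5 degrees). A call has 1 to 5 rows; each row is the pose to reach, as a shift and turn from the pose measured when the call began, along the tool's axes at that moment; what a row does not reach only later rows make up. A row lasts 1/12 s, in which the tool goes at most 41.7 mm and 7.16 degrees, less where a joint would pass 70% of its speed; a pose out of reach is approached as far as the arm can. A call with a gripper value outside its range is refused whole. "grip" is the opening in per cent of the stroke, from 0 (shut) to 100 (fully open), set as the call begins (left out, the last holds). The fingers move at their own pace and stop on an object; "squeeze" is the grip in N (left out, the last holds). Time passes only in rows, so rows that repeat a pose let the fingers close. It gives the time, the measured TCP pose, the force and the opening at its end, in the units of the state.
- observe(): the state, without advancing time (a new reading comes with each control period).
- get_image(name): name is "scene" or "top" or "wrist"; returns (picture, depth): 420x560x3 uint8, blue, green, red; 420x560 float32, m along the optical axis (not along the pixel's ray), 0 where there is no reading.
- calibration(name): a dict with "fx", "fy", "cx", "cy" (pixels), "R" (3x3) and "t" (3): a world point X has camera coordinates R X + t. Camera axes: x right, y down, z forward; pixel columns grow to the right and rows downward; lengths in m; the calibration is good to about 2 mm. A picture is of the moment at which its call begins: read the wrist's pose just before it. calibration takes no time and is no camera call; for the wrist camera it gives the pose at the moment of the call.
- order.close_job(): hands the job in, once; it reports no verdict.
The state is a dict: "clock": time; "joint_positions": joint angles; "qvel": joint speeds; "tau": joint torques, N m; "ee_pos": TCP position; "tcp_rot": TCP orientation; "wrist_force": force on the tool from outside, world axes, zero at the start; "ft_torque": the same for the moment, N m; "finger_gap": finger opening in m.
Only numpy, scipy, OpenCV 4.12 (cv2) and the standard library are available. Lean on these libraries where they do the work, as an engineer would, in place of code of your own. Each camera call takes 0.05 s, during which the arm holds its last target.

## Task

Finish assembling the roller end: slide the tall spacer sleeve over the upright shaft until it rests on the sprung bearing, let go of it, then lay the flat washer on top of the spacer and let go of that too. Then fit the bayonet cap over the shaft with its ears between the two hooked lugs, press it down gently against the spring, turn it a quarter turn so that both ears are caught centrally under the lugs, and let go. Do not force anything down hard onto the bearing, and leave the clamp, the stone and the tin where they are.

Things in the scene. Friction and masses are not known exactly. Their poses are not given: they have to be found in the camera images.
- bracket: fixed green cast bracket lying flat, base 130 x 104 mm, 42 mm high. Origin: centre of its underside on the work surface; z up, through the shaft's axis. In it an upright roller end (steel drum 92 mm across, shaft, bearing, lugs) is clamped, centred and square, but at a height set anew each time and not measured: the drum's top is 68 to 76 mm above the work surface. Feel for it
- shaft_foot (a point): point on the shaft's axis, 42 mm above the work surface, axes as the bracket's. The shaft is 24 mm in diameter, upright, its top 5 mm tapering to 16 mm. Above the drum's top lie: upper face of the dark bearing ring (44 mm across, around the shaft, unpressed) 14 mm, shaft tip 64 mm
- lug_side (a point): point 41 mm from the shaft's axis along the bracket's +x, 42 mm above the work surface, below one of the two hooked green lugs; the other is opposite, at -x. Lugs: 18 mm wide across y, posts 36 to 46 mm from the axis, hooks reaching in to 27 mm from it. Above the drum's top: hooks' underside 56 mm, top 62 mm. The +y and -y sides are open
- bearing (a joint): how far the bearing ring is pressed down on its spring, m: 0 = up, stop at 0.012. 7 N start it, 1 N more per mm; the parts' weight does not move it. With spacer, washer and cap on, the ears clear the hooks' underside only beyond 0.006; let go, the spring holds them up against the hooks there. Beyond the stop the force climbs steeply: over 35 N spoils the bearing
- spacer: loose plain aluminium sleeve standing upright, 40 mm outside diameter, bore 26 mm, 30 mm tall, about 110 g. Origin: centre of its underside, z up
- washer: loose flat thick brass washer, 46 mm outside diameter, bore 26 mm, 10 mm thick, about 60 g. Origin: centre of its underside, z up
- cap: loose dark steel bayonet cap standing upright, 58 mm tall, about 160 g. Origin: centre of its underside, z up. Foot: disc 50 mm across, 8 mm thick, two ears 16 mm wide reaching 33 mm from the axis at its own +x and -x. Hub 36 mm across, up to 34 mm; blind bore from below 26 mm across, 30 mm deep. On top, from 34 to 58 mm, an upright grip bar 44 mm long along the ears (x) and 14 mm thick along y
- clamp: bystander: black C-shaped clamp lying flat, about 85 x 60 x 24 mm; origin at the middle of its back, underneath
- stone: bystander: dark rough stone, about 84 mm across and 50 mm high; origin at the centre of its underside
- tin: bystander: small steel tin, 54 mm in diameter, 85 mm tall; origin at the centre of its underside
Not all that is in view belongs to the job. What is meant by the spacer is not purple, and is the larger of those in its own colour. Of the things shaped like the washer, the brass one is meant.

How it is judged:
On the way, in this order (a step that is already met when the one before it is completed fails the run):
1. the spacer is on the shaft, resting on the bearing, let go (horizontal distance between spacer and bracket below 0.003 m and z of spacer in the frame of bracket between 0.07 and 0.0925 m and angle between spacer's own z axis and vertical below 0.1 rad and contact force between the fingers and spacer below 0.1 N), for 0.2 s.
2. the washer is on the shaft, flat on the spacer, let go (horizontal distance between each of spacer, washer and bracket below 0.003 m and z of spacer in the frame of bracket between 0.07 and 0.0925 m and angle between each of spacer, washer's own z axis and vertical below 0.1 rad and z of washer in the frame of spacer between 0.0275 and 0.0325 m and contact force between the fingers and washer below 0.1 N), for 0.2 s.
3. the cap is pressed down on the washer against the spring, ears still between the lugs (horizontal distance between each of spacer, washer and bracket below 0.003 m and z of spacer in the frame of bracket between 0.07 and 0.0925 m and angle between each of spacer, washer's own z axis and vertical below 0.1 rad and z of washer in the frame of spacer between 0.0275 and 0.0325 m and horizontal distance between cap and bracket below 0.004 m and z of cap in the frame of washer between 0.007 and 0.0125 m and value of joint bearing above 0.003 m and angle between the x axis of cap and the x axis of bracket, either way round above 0.5 rad), for 0.05 s.
At the end, for the whole second after the job is handed in: spacer on bearing (70 to 92.5 mm up), washer on spacer, cap on washer (each within 2.5 mm), all within 3 mm of the shaft axis, spacer and washer level within 6 degrees; cap ears within 17 degrees of the lugs, held under them by the spring (bearing down 4.5 to 8.5 mm); all at rest (20 mm/s) (horizontal distance between each of spacer, washer, cap and bracket below 0.003 m and z of spacer in the frame of bracket between 0.07 and 0.0925 m and angle between each of spacer, washer's own z axis and vertical below 0.1 rad and z of washer in the frame of spacer between 0.0275 and 0.0325 m and z of cap in the frame of washer between 0.0075 and 0.0125 m and angle between the x axis of cap and the x axis of bracket, either way round below 0.3 rad and value of joint bearing between 0.0045 and 0.0085 m and linear speed of each of spacer, washer, cap below 0.02 m/s); the robot touches nothing.
It fails at once if the bearing is pressed with more than 35 N (contact force between anything else and bearing above 35 N).
It fails at once if the cap is pressed on the washer with more than 35 N (contact force between cap and washer above 35 N).
It fails at once if the clamp is moved by more than 30 mm (distance of clamp from where it was at the start of the episode above 0.03 m).
It fails at once if the stone is moved by more than 30 mm (distance of stone from where it was at the start of the episode above 0.03 m).
It fails at once if the tin is moved by more than 30 mm (distance of tin from where it was at the start of the episode above 0.03 m).
It also fails if it takes over 72 s, if anything falls off the work surface, if the arm or the gripper's body presses on something with over 40 N, if the wrist force passes 120 N, or if a joint passes its speed limit or range.

## Working session

There is one attempt and no reset: what is moved stays moved. The work goes in short steps, Python scripts to look and compute and a tool call to move; the robot and the scene stay as the last step left them, time stands still between calls to the robot, and variables do not carry over. Pictures are saved under pics/ and viewed, and the job is handed in when it is done.

Besides the shell and the picture viewer there is one more tool, called after "Call:" in YAML: its name, and indented under it one key for each argument. carry_out: Moves the arm, as the interface text tells. Its arguments: {"type":"object","properties":{"deltas":{"type":"array"},"grip":{"type":"number"},"squeeze":{"type":"number"}},"required":["deltas"]}

```bash
mkdir -p pics; ls
python3 - <<'E'
from bench import observe,get_image,calibration,bot
import cv2,numpy as np
print(observe()); print(bot.hold_point_z)
for n in ("scene","top"):
    im,d=get_image(n); cv2.imwrite(f"pics/{n}0.png",im); np.savez(f"{n}0.npz",im=im,d=d,**calibration(n)); print(calibration(n))
E
```

```text
pics
{'clock': 0.0, 'joint_positions': array([-1.34158421e+00,  3.00462613e-01,  1.52162062e+00,  1.05432082e-05,
        1.32069324e+00, -6.65841794e-02]), 'qvel': array([-0.00051574, -0.00136715,  0.00165818,  0.00085756,  0.00117418,
        0.00096327]), 'tau': array([ 8.44943643e-04, -5.31805515e+01, -3.52733016e+01,  7.08505232e-02,
        2.44133722e-02, -7.73636907e-05]), 'ee_pos': array([ 0.16027085, -0.52584019,  0.20487426]), 'tcp_rot': array([-3.14041213e+00, -8.89550529e-05,  2.95793628e-01]), 'wrist_force': array([ 0.14406399,  0.0257333 , -0.03441377]), 'ft_torque': array([0.01846828, 0.01671777, 0.02443779]), 'finger_gap': 0.0937952865236977}
0.0188
{'fx': 433.735335040783, 'fy': 433.735335040783, 'cx': 277.9277445290512, 'cy': 212.55594090507415, 'R': array([[-0.72123353,  0.69267601,  0.00470562],
       [ 0.468583  ,  0.49288218, -0.73314196],
       [-0.51014916, -0.52656158, -0.68005936]]), 't': array([ 0.44579252, -0.18180219,  1.33877231])}
{'fx': 408.37743252297656, 'fy': 408.37743252297656, 'cx': 272.5758198149009, 'cy': 210.94015118044362, 'R': array([[ 0.01046282, -0.99975195, -0.01966143],
       [-0.99307417, -0.00808784, -0.11721043],
       [ 0.11702233,  0.02075161, -0.99291246]]), 't': array([-0.01706568,  0.58589976,  1.02832634])}
```

View pics/scene0.png

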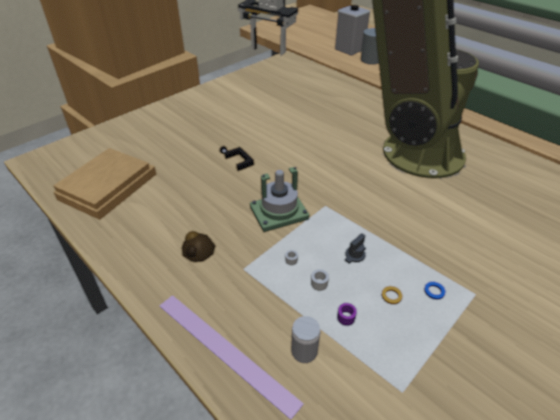

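View pics/top0.png

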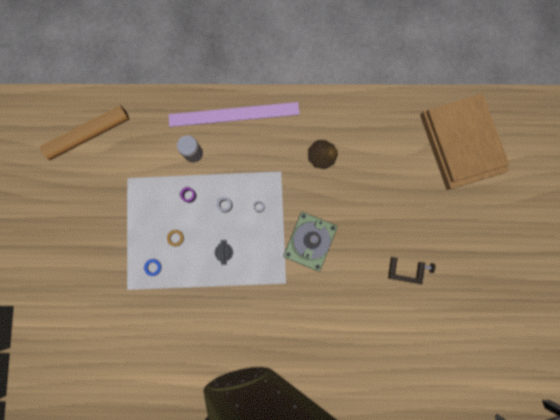

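Scene: bracket with lugs at about (279,205) in the scene view and (311,240) in the top view. Spacer candidates in the top view are the large grey ring (225,205), the small grey ring (259,207) and the purple ring (188,195); I take the large grey one. Washer candidates are the brass ring (176,238) and the blue ring (153,267); I take the brass one. The cap is at (224,251). I'll enlarge to confirm.

Run:
```python
import cv2,numpy as np
a=np.load("top0.npz")['im'];b=np.load("scene0.npz")['im']
c=cv2.resize(a[165:295,120:345],None,fx=3.5,fy=3.5,interpolation=cv2.INTER_CUBIC)
cv2.imwrite("pics/topcrop.png",c)
c=cv2.resize(b[150:340,230:470],None,fx=3.1,fy=3.1,interpolation=cv2.INTER_CUBIC)
cv2.imwrite("pics/scenecrop.png",c)
```

```text
(no output)
```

View pics/topcrop.png

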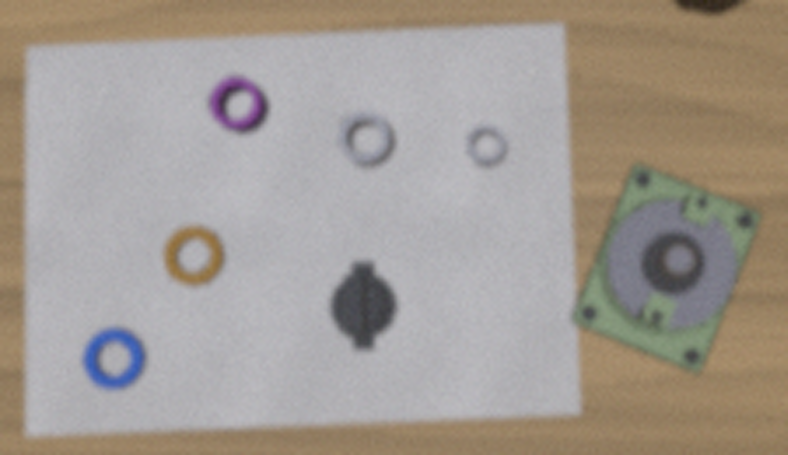

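View pics/scenecrop.png

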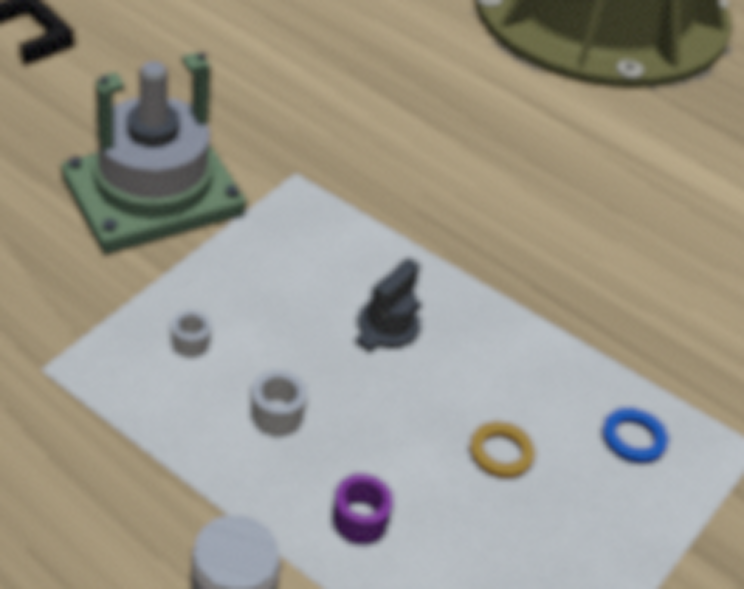

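The crops confirm the choices: the large plain grey sleeve (crop 368,140), the brass washer (194,256), the cap (363,306), and the bracket with its long side in the image rotated about 20°. Next, positions.

```bash
cat > h.py <<'E'
import numpy as np,cv2
def ray(c,u,v,z):
    R=np.array(c['R']);t=np.array(c['t']);C=-R.T@t
    d=R.T@np.array([(u-c['cx'])/c['fx'],(v-c['cy'])/c['fy'],1.])
    return C+d*(z-C[2])/d[2]
def proj(c,X):
    p=np.array(c['R'])@np.array(X)+np.array(c['t']); return c['fx']*p[0]/p[2]+c['cx'],c['fy']*p[1]/p[2]+c['cy']
def tri(cs,uvs):
    A=np.zeros((3,3));b=np.zeros(3)
    for c,(u,v) in zip(cs,uvs):
        R=np.array(c['R']);C=-R.T@np.array(c['t']);d=R.T@np.array([(u-c['cx'])/c['fx'],(v-c['cy'])/c['fy'],1.]);d/=np.linalg.norm(d)
        P=np.eye(3)-np.outer(d,d);A+=P;b+=P@C
    return np.linalg.solve(A,b)
E
python3 - <<'E'
from h import *
T=np.load("top0.npz");S=np.load("scene0.npz")
tc=lambda x,y:(120+x/3.5,165+y/3.5); sc=lambda x,y:(230+x/3.1,150+y/3.1)
for n,p,z in [("spacer",(368,140),.03),("washer",(194,256),.01),("cap bar",(363,306),.04),("shaft",(680,261),.135),("lug far",(697,205),.133),("lug near",(655,310),.133),("tin",None,0)]:
    if p: print(n,ray(T,*tc(*p),z).round(4))
for n,p,z in [("spacer",(278,387),.03),("washer",(502,446),.01),("shaft",(153,68),.136),("tin",(236,545),.085)]: print('scene',n,ray(S,*sc(*p),z).round(4))
print("tri shaft",tri([T,S],[tc(680,259),sc(153,68)]))
# bracket base corners
pts=[tc(635,163),tc(760,210),tc(700,372),tc(574,322)]
W=np.array([ray(T,*p,.01)[:2] for p in pts]);print(W, W.mean(0))
for i in range(4):
  d=W[(i+1)%4]-W[i];print(np.linalg.norm(d),np.degrees(np.arctan2(d[1],d[0])))
E
```

```text
spacer [0.6012 0.1131 0.03  ]
washer [0.5141 0.246  0.01  ]
cap bar [0.4773 0.1124 0.04  ]
shaft [ 0.5078 -0.1116  0.135 ]
lug far [ 0.5455 -0.1232  0.133 ]
lug near [ 0.4752 -0.0951  0.133 ]
scene spacer [0.6034 0.1164 0.03  ]
scene washer [0.5162 0.2495 0.01  ]
scene shaft [ 0.5081 -0.1105  0.136 ]
scene tin [0.7454 0.2063 0.085 ]
tri shaft [ 0.50859846 -0.11098504  0.1361129 ]
[[ 0.58783135 -0.08781705]
 [ 0.55287083 -0.1821694 ]
 [ 0.4312925  -0.13658034]
 [ 0.46737539 -0.04237738]] [ 0.50984252 -0.11223604]
0.10062109352104318 -110.33125481924176
0.12984472137622313 159.44511781403327
0.10087701739291592 69.04148469218154
0.12874160060843176 -20.66800691665547
```

```bash
cat >> h.py <<'E'
from scipy.spatial.transform import Rotation as Ro
def go(x,y,z,yawdeg):
    from bench import observe
    s=observe();p=s['ee_pos'];R=Ro.from_euler('xyz',s['tcp_rot'])
    d=R.inv().apply(np.array([x,y,z])-p)
    T=Ro.from_euler('xyz',[np.pi,0,np.radians(yawdeg)])
    a=np.degrees((R.inv()*T).as_rotvec())/5
    print("clk %.2f"%s['clock'],"pos",p.round(4),"rpy",np.degrees(s['tcp_rot']).round(2),"gap %.4f"%s['finger_gap'],"F",s['wrist_force'].round(2),"j",s['joint_positions'].round(2))
    print("delta t",d.round(4),"a",a.round(3))
E
python3 -c "
from h import *
go(.60,.113,.25,90)"
```

```text
clk 0.10 pos [ 0.1603 -0.5259  0.205 ] rpy [-179.94   -0.     16.95] gap 0.0941 F [0.01 0.24 0.39] j [-1.34  0.3   1.52  0.    1.32 -0.07]
delta t [ 0.6069 -0.483  -0.0445] a [-9.000e-03 -8.000e-03 -1.461e+01]
```

Call:
carry_out:
  deltas:
    - {"tx":0.03,"ty":-0.024,"tz":-0.01,"az":-1}
    - {"tx":0.06,"ty":-0.048,"tz":-0.03,"az":-2}
    - {"tx":0.09,"ty":-0.072,"tz":-0.045,"az":-3}
    - {"tx":0.12,"ty":-0.096,"tz":-0.045,"az":-4}
    - {"tx":0.15,"ty":-0.12,"tz":-0.045,"az":-5}
  grip: 100

```text
invalid input at $.deltas[0]: expected keys tx, ty, tz, ax, ay, az
```

```bash
python3 -c "
from h import *
go(.60,.113,.25,90)"
```

```text
clk 0.10 pos [ 0.1603 -0.5259  0.205 ] rpy [-179.94   -0.     16.95] gap 0.0941 F [0.01 0.24 0.39] j [-1.34  0.3   1.52  0.    1.32 -0.07]
delta t [ 0.6069 -0.483  -0.0445] a [-9.000e-03 -8.000e-03 -1.461e+01]
```

All keys are needed. I'll test whether a far target repeated in every row works.

Call:
carry_out:
  deltas:
    - {"tx":0.03,"ty":-0.024,"tz":-0.02,"ax":0,"ay":0,"az":-1}
    - {"tx":0.607,"ty":-0.483,"tz":-0.045,"ax":0,"ay":0,"az":-14.6}
    - {"tx":0.607,"ty":-0.483,"tz":-0.045,"ax":0,"ay":0,"az":-14.6}
    - {"tx":0.607,"ty":-0.483,"tz":-0.045,"ax":0,"ay":0,"az":-14.6}
    - {"tx":0.607,"ty":-0.483,"tz":-0.045,"ax":0,"ay":0,"az":-14.6}
  grip: 100

```text
clock: 0.52
ee_pos: [0.2762, -0.3563, 0.23]
tcp_rot: [-3.14, -0.001, 0.889]
wrist_force: [0.7, 0.6, 0.4]
finger_gap: 0.0936
```

```bash
python3 -c "
from h import *
go(.60,.113,.25,90)"
```

```text
clk 0.52 pos [ 0.2762 -0.3563  0.23  ] rpy [-1.7994e+02 -5.0000e-02  5.0920e+01] gap 0.0936 F [0.71 0.55 0.36] j [-0.99  0.06  1.75  0.    1.34 -0.31]
delta t [ 0.5685 -0.0445 -0.0194] a [-0.009 -0.013 -7.816]
```

Call:
carry_out:
  deltas:
    - {"tx":0.568,"ty":-0.045,"tz":-0.02,"ax":0,"ay":0,"az":-7.8}
    - {"tx":0.568,"ty":-0.045,"tz":-0.02,"ax":0,"ay":0,"az":-7.8}
    - {"tx":0.568,"ty":-0.045,"tz":-0.02,"ax":0,"ay":0,"az":-7.8}
    - {"tx":0.568,"ty":-0.045,"tz":-0.02,"ax":0,"ay":0,"az":-7.8}
    - {"tx":0.568,"ty":-0.045,"tz":-0.02,"ax":0,"ay":0,"az":-7.8}

```text
clock: 0.93
ee_pos: [0.3941, -0.1846, 0.2377]
tcp_rot: [-3.141, -0.001, 1.514]
wrist_force: [1.3, -0.8, 0.2]
finger_gap: 0.0939
```

```bash
python3 -c "
from h import *
go(.60,.113,.25,90)"
```

```text
clk 0.93 pos [ 0.3941 -0.1846  0.2377] rpy [-1.7998e+02 -7.0000e-02  8.6750e+01] gap 0.0939 F [ 1.27 -0.85  0.16] j [-0.52  0.01  1.78  0.    1.35 -0.47]
delta t [ 0.3088  0.1887 -0.012 ] a [-0.003 -0.014 -0.65 ]
```

Call:
carry_out:
  deltas:
    - {"tx":0.309,"ty":0.189,"tz":-0.012,"ax":0,"ay":0,"az":-0.65}
    - {"tx":0.309,"ty":0.189,"tz":-0.012,"ax":0,"ay":0,"az":-0.65}
    - {"tx":0.309,"ty":0.189,"tz":-0.012,"ax":0,"ay":0,"az":-0.65}
    - {"tx":0.309,"ty":0.189,"tz":-0.012,"ax":0,"ay":0,"az":-0.65}
    - {"tx":0.309,"ty":0.189,"tz":-0.012,"ax":0,"ay":0,"az":-0.65}

```text
clock: 1.35
ee_pos: [0.5124, -0.013, 0.2446]
tcp_rot: [-3.141, -0.001, 1.571]
wrist_force: [1.0, -1.3, 0.4]
finger_gap: 0.0941
```

```bash
python3 -c "
from h import *
go(.60,.113,.25,90)
from bench import *
im,d=get_image('wrist');c=calibration('wrist');cv2.imwrite('pics/w1.png',im);np.savez('w1.npz',im=im,d=d,**c);print(c)
R=np.array(c['R']);print(-R.T@c['t'])
"
```

```text
clk 1.35 pos [ 0.5124 -0.013   0.2446] rpy [-1.7997e+02 -7.0000e-02  9.0010e+01] gap 0.0941 F [ 0.99 -1.29  0.42] j [-0.1   0.19  1.57  0.    1.39 -0.1 ]
delta t [ 0.126   0.0876 -0.0053] a [-0.006 -0.014  0.003]
{'fx': 352.37677416805576, 'fy': 352.37677416805576, 'cx': 280.00738420406225, 'cy': 205.14867357154154, 'R': array([[ 9.99992987e-01,  3.64795370e-03,  8.47852255e-04],
       [ 3.32530129e-03, -9.68980331e-01,  2.47115481e-01],
       [ 1.72301799e-03, -2.47110929e-01, -9.68985666e-01]]), 't': array([-0.51481893, -0.04562075,  0.42491335])}
[0.51423489 0.06267316 0.42344503]
```

View pics/w1.png

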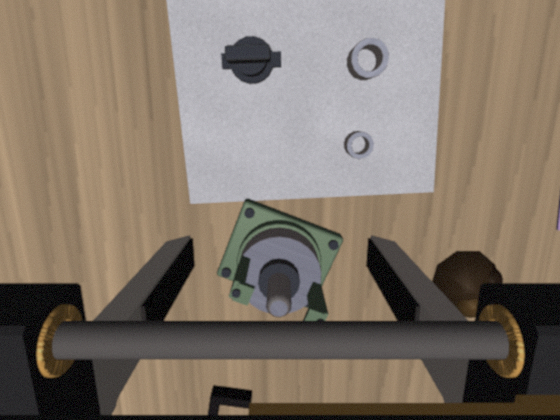

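Wrist view: spacer ring (370,58), small ring (359,145), cap (251,60), shaft tip (279,303). Moving over the spacer.

Call:
carry_out:
  deltas:
    - {"tx":0.126,"ty":0.088,"tz":0.02,"ax":0,"ay":0,"az":0}
    - {"tx":0.126,"ty":0.088,"tz":0.03,"ax":0,"ay":0,"az":0}
    - {"tx":0.126,"ty":0.088,"tz":0.06,"ax":0,"ay":0,"az":0}
    - {"tx":0.126,"ty":0.088,"tz":0.08,"ax":0,"ay":0,"az":0}
    - {"tx":0.126,"ty":0.088,"tz":0.08,"ax":0,"ay":0,"az":0}

```text
clock: 1.82
ee_pos: [0.6026, 0.1208, 0.1608]
tcp_rot: [-3.138, -0.002, 1.576]
wrist_force: [-1.2, 0.2, 0.1]
finger_gap: 0.0939
```

```bash
python3 -c "
from h import *
go(.60,.113,.16,90)
from bench import *
im,d=get_image('wrist');c=calibration('wrist');cv2.imwrite('pics/w2.png',im);np.savez('w2.npz',im=im,d=d,**c)
"
```

```text
clk 1.82 pos [0.6026 0.1208 0.1608] rpy [-1.7979e+02 -1.4000e-01  9.0290e+01] gap 0.0939 F [-1.17  0.23  0.12] j [0.14 0.48 1.38 0.   1.29 0.13]
delta t [-0.0078 -0.0026  0.0008] a [-0.042 -0.028  0.059]
```

View pics/w2.png

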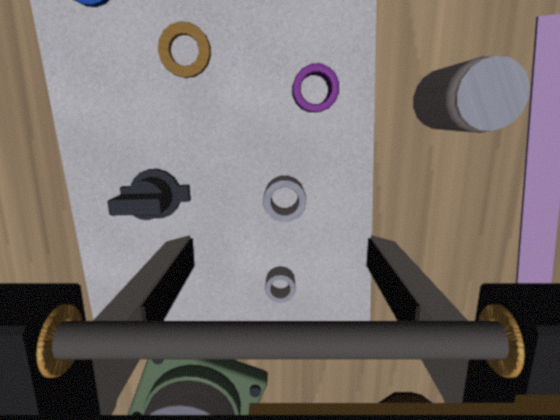

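```bash
cat >> h.py <<'E'
def cloud(S):
    d=S['d'];v,u=np.mgrid[0:420,0:560]
    P=np.stack([(u-S['cx'])/S['fx']*d,(v-S['cy'])/S['fy']*d,d],-1)
    W=(P-S['t'])@S['R']; W[d<=0]=np.nan
    return W
def minring(W,x,y,zlo,zhi,rad):
    m=(W[...,2]>zlo)&(W[...,2]<zhi)&(np.hypot(W[...,0]-x,W[...,1]-y)<rad)
    P=W[m]; (cx,cy),r=cv2.minEnclosingCircle(P[:,:2].astype(np.float32))
    return len(P),np.round([cx,cy,r,np.median(P[:,2])],4),P
E
python3 - <<'E'
from h import *
S=np.load('w2.npz');W=cloud(S)
print('paper z',np.nanmedian(W[120:160,220:260,2]))
for n,u,v,z in [('sp',285,200,.03),('wa',185,49,.01),('cap',150,193,.05)]:
    print(n,ray(S,u,v,z).round(4))
print(minring(W,.605,.117,.024,.036,.03)[:2])
p=ray(S,185,49,.01);print(minring(W,p[0],p[1],.006,.015,.035)[:2])
p=ray(S,153,200,.05);n,r,P=minring(W,p[0],p[1],.045,.07,.04);print(r,cv2.minAreaRect(P[:,:2].astype(np.float32)))
n,r,P=minring(W,p[0],p[1],.004,.012,.05);print(r,cv2.minAreaRect(P[:,:2].astype(np.float32)))
# colour-based washer
hsv=cv2.cvtColor(S['im'],cv2.COLOR_BGR2HSV)
m=cv2.inRange(hsv,(8,90,40),(28,255,255));m[:, :140]=0;m[:,230:]=0;m[100:]=0
c=max(cv2.findContours(m,cv2.RETR_EXTERNAL,cv2.CHAIN_APPROX_NONE)[0],key=cv2.contourArea);e=cv2.fitEllipse(c);print(e,ray(S,*e[0],.006))
# depth patch of spacer
print(S['d'][200,260:312].round(3))
E
```

```text
paper z -0.001833096762580813
sp [0.6054 0.1187 0.03  ]
wa [0.518  0.2472 0.01  ]
cap [0.4922 0.1287 0.05  ]
(844, array([0.6053, 0.1167, 0.0199, 0.027 ]))
(1458, array([0.5161, 0.2472, 0.0228, 0.0074]))
[0.4802 0.1179 0.0225 0.0552] ((0.48015931248664856, 0.11745689809322357), (0.043838076293468475, 0.014519820921123028), 1.928486943244934)
[0.4795 0.1178 0.0338 0.0057] ((0.48199543356895447, 0.12060662358999252), (0.04552995413541794, 0.05978197604417801), 52.05388259887695)
((183.8303985595703, 49.15547561645508), (49.405757904052734, 55.215293884277344), 154.5082244873047) [0.51595924 0.24775646 0.006     ]
[0.349 0.35  0.349 0.35  0.321 0.319 0.32  0.32  0.318 0.319 0.318 0.326
 0.341 0.35  0.35  0.349 0.349 0.349 0.349 0.348 0.348 0.349 0.348 0.348
 0.349 0.348 0.349 0.349 0.349 0.348 0.35  0.349 0.349 0.349 0.349 0.349
 0.348 0.343 0.338 0.32  0.319 0.32  0.319 0.318 0.318 0.319 0.32  0.349
 0.35  0.349 0.348 0.349]
```

Depth and size checks agree: spacer at (0.605, 0.117), r=19.9 mm; washer (0.516, 0.247), r≈22.8 mm; cap bar (0.480, 0.1175), 43.8 × 14.5 mm at about 2°. Descending on the spacer.

```bash
python3 -c "
from h import *
go(.605,.117,.006,90)"
```

```text
clk 1.87 pos [0.6021 0.1214 0.1584] rpy [-1.7959e+02 -1.3000e-01  9.0330e+01] gap 0.0939 F [ 0.31  1.13 -2.3 ] j [0.14 0.49 1.38 0.   1.29 0.13]
delta t [-0.0047  0.0039  0.1524] a [-0.081 -0.025  0.065]
```

Call:
carry_out:
  deltas:
    - {"tx":-0.005,"ty":0.004,"tz":0.04,"ax":-0.08,"ay":0,"az":0.06}
    - {"tx":-0.005,"ty":0.004,"tz":0.075,"ax":-0.08,"ay":0,"az":0.06}
    - {"tx":-0.005,"ty":0.004,"tz":0.1,"ax":-0.08,"ay":0,"az":0.06}
    - {"tx":-0.005,"ty":0.004,"tz":0.105,"ax":-0.08,"ay":0,"az":0.06}
    - {"tx":-0.005,"ty":0.004,"tz":0.105,"ax":-0.08,"ay":0,"az":0.06}

```text
clock: 2.28
ee_pos: [0.6047, 0.1162, 0.0525]
tcp_rot: [-3.139, -0.002, 1.571]
wrist_force: [-0.3, 0.7, 0.8]
finger_gap: 0.0944
```

Run:
```python
from h import *
from bench import *
go(.605,.117,.006,90)
im,d=get_image('wrist');c=calibration('wrist');cv2.imwrite('pics/w3.png',im);np.savez('w3.npz',im=im,d=d,**c)
S=np.load('w3.npz');W=cloud(S);print(minring(W,.605,.117,.024,.036,.03)[:2])
go(.605,.117,.006,90)
```

```text
clk 2.28 pos [0.6047 0.1162 0.0525] rpy [-1.7984e+02 -1.0000e-01  9.0010e+01] gap 0.0944 F [-0.29  0.7   0.82] j [0.13 0.6  1.46 0.   1.08 0.13]
delta t [0.0007 0.0004 0.0465] a [-0.031 -0.021  0.003]
(2077, array([0.6072, 0.1164, 0.0201, 0.0313]))
clk 2.33 pos [0.6058 0.1163 0.0545] rpy [ 1.7997e+02 -1.3000e-01  9.0010e+01] gap 0.0941 F [0.73 1.02 0.74] j [0.13 0.6  1.46 0.   1.08 0.13]
delta t [ 0.0005 -0.0008  0.0485] a [ 0.005 -0.026  0.003]
```

View pics/w3.png

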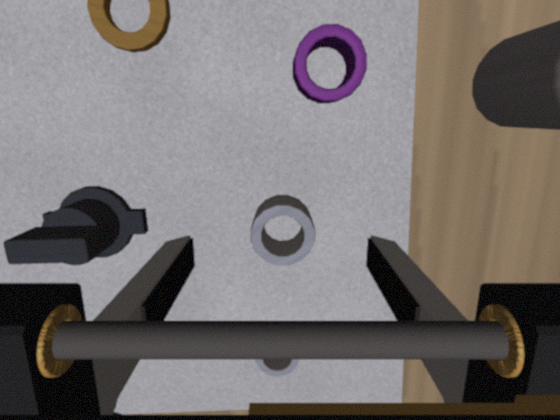

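The spacer is centred between the fingers (282,235). Down the rest of the way and grip.

Call:
carry_out:
  deltas:
    - {"tx":0.0005,"ty":0,"tz":0.03,"ax":0,"ay":0,"az":0}
    - {"tx":0.0005,"ty":0,"tz":0.046,"ax":0,"ay":0,"az":0}
    - {"tx":0.0005,"ty":0,"tz":0.048,"ax":0,"ay":0,"az":0}
    - {"tx":0.0005,"ty":0,"tz":0.048,"ax":0,"ay":0,"az":0}
    - {"tx":0.0005,"ty":0,"tz":0.048,"ax":0,"ay":0,"az":0}

```text
clock: 2.75
ee_pos: [0.607, 0.1171, 0.0089]
tcp_rot: [3.138, -0.003, 1.571]
wrist_force: [1.1, -0.1, 0.0]
finger_gap: 0.0945
```

Call:
carry_out:
  deltas:
    - {"tx":0,"ty":0,"tz":0,"ax":0,"ay":0,"az":0}
    - {"tx":0,"ty":0,"tz":0,"ax":0,"ay":0,"az":0}
    - {"tx":0,"ty":0,"tz":0,"ax":0,"ay":0,"az":0}
    - {"tx":0,"ty":0,"tz":0,"ax":0,"ay":0,"az":0}
    - {"tx":0,"ty":0,"tz":0,"ax":0,"ay":0,"az":0}
  grip: 10
  squeeze: 20

```text
clock: 3.17
ee_pos: [0.6071, 0.1171, 0.0092]
tcp_rot: [3.138, -0.003, 1.571]
wrist_force: [-0.6, -0.2, -0.4]
finger_gap: 0.0642
```

Call:
carry_out:
  deltas:
    - {"tx":0,"ty":0,"tz":0,"ax":0,"ay":0,"az":0}
    - {"tx":0,"ty":0,"tz":0,"ax":0,"ay":0,"az":0}
    - {"tx":0,"ty":0,"tz":0,"ax":0,"ay":0,"az":0}

```text
clock: 3.42
ee_pos: [0.6071, 0.1171, 0.0092]
tcp_rot: [3.138, -0.003, 1.571]
wrist_force: [-0.5, -0.7, 0.2]
finger_gap: 0.044
```

Run:
```python
from h import *
go(.508,-.111,.2,-20.7)
```

```text
clk 3.42 pos [0.6071 0.1171 0.0092] rpy [ 1.7979e+02 -1.5000e-01  9.0010e+01] gap 0.0440 F [-0.5  -0.72  0.18] j [0.13 0.66 1.48 0.   1.   0.13]
delta t [-0.2275 -0.0984 -0.1918] a [-1.0000e-03 -6.1000e-02  2.2142e+01]
```

Call:
carry_out:
  deltas:
    - {"tx":0,"ty":0,"tz":0.002,"ax":0,"ay":0,"az":0}
    - {"tx":0,"ty":0,"tz":0.002,"ax":0,"ay":0,"az":0}
    - {"tx":0,"ty":0,"tz":0.002,"ax":0,"ay":0,"az":0}
    - {"tx":0,"ty":0,"tz":0.002,"ax":0,"ay":0,"az":0}

```text
clock: 3.75
ee_pos: [0.6073, 0.1171, 0.0081]
tcp_rot: [3.137, -0.003, 1.571]
wrist_force: [-4.7, -0.3, 10.2]
finger_gap: 0.04
```

Run:
```python
from h import *
go(.608,.117,.25,90)
```

```text
clk 3.75 pos [0.6073 0.1171 0.0081] rpy [ 1.7976e+02 -1.6000e-01  9.0020e+01] gap 0.0400 F [-4.69 -0.28 10.21] j [0.13 0.67 1.48 0.   1.   0.13]
delta t [ 0.0005  0.0017 -0.2419] a [ 0.049 -0.031  0.004]
```

Gripped (opening 40.0 mm). Lift, then a stand-off with the camera over the bracket at yaw 159.3°.

Call:
carry_out:
  deltas:
    - {"tx":0,"ty":0,"tz":-0.03,"ax":0,"ay":0,"az":0}
    - {"tx":0,"ty":0,"tz":-0.07,"ax":0,"ay":0,"az":0}
    - {"tx":0,"ty":0,"tz":-0.11,"ax":0,"ay":0,"az":0}
    - {"tx":-0.02,"ty":0,"tz":-0.15,"ax":0,"ay":0,"az":-1.4}
    - {"tx":-0.05,"ty":0,"tz":-0.18,"ax":0,"ay":0,"az":-2.8}

```text
clock: 4.17
ee_pos: [0.6066, 0.0704, 0.1883]
tcp_rot: [3.135, -0.002, 1.823]
wrist_force: [1.7, -0.2, -1.1]
finger_gap: 0.0398
```

Run:
```python
from h import *
go(.583,-.139,.25,159.3)
```

```text
clk 4.17 pos [0.6066 0.0704 0.1883] rpy [ 1.7960e+02 -9.0000e-02  1.0447e+02] gap 0.0398 F [ 1.7  -0.23 -1.07] j [ 0.05  0.44  1.36  0.    1.33 -0.2 ]
delta t [-0.1968 -0.0748 -0.0625] a [  0.082   0.022 -10.967]
```

Call:
carry_out:
  deltas:
    - {"tx":-0.197,"ty":-0.075,"tz":-0.063,"ax":0.08,"ay":0,"az":-11}
    - {"tx":-0.197,"ty":-0.075,"tz":-0.063,"ax":0.08,"ay":0,"az":-11}
    - {"tx":-0.197,"ty":-0.075,"tz":-0.063,"ax":0.08,"ay":0,"az":-11}
    - {"tx":-0.197,"ty":-0.075,"tz":-0.063,"ax":0.08,"ay":0,"az":-11}
    - {"tx":-0.197,"ty":-0.075,"tz":-0.063,"ax":0.08,"ay":0,"az":-11}

```text
clock: 4.58
ee_pos: [0.5845, -0.1221, 0.245]
tcp_rot: [3.14, 0.001, 2.421]
wrist_force: [0.8, 0.2, -0.3]
finger_gap: 0.04
```

Run:
```python
from h import *
go(.583,-.139,.25,159.3)
```

```text
clk 4.58 pos [ 0.5845 -0.1221  0.245 ] rpy [1.7991e+02 5.0000e-02 1.3871e+02] gap 0.0400 F [ 0.81  0.23 -0.27] j [-0.27  0.38  1.32  0.    1.44 -1.12]
delta t [-0.01   -0.0136 -0.005 ] a [ 0.017  0.014 -4.117]
```

Call:
carry_out:
  deltas:
    - {"tx":-0.01,"ty":-0.014,"tz":-0.005,"ax":0,"ay":0,"az":-4.1}
    - {"tx":-0.01,"ty":-0.014,"tz":-0.005,"ax":0,"ay":0,"az":-4.1}
    - {"tx":-0.01,"ty":-0.014,"tz":-0.005,"ax":0,"ay":0,"az":-4.1}
    - {"tx":-0.01,"ty":-0.014,"tz":-0.005,"ax":0,"ay":0,"az":-4.1}
    - {"tx":-0.01,"ty":-0.014,"tz":-0.005,"ax":0,"ay":0,"az":-4.1}

```text
clock: 5.0
ee_pos: [0.5827, -0.1392, 0.2498]
tcp_rot: [3.14, 0.001, 2.775]
wrist_force: [0.3, -0.5, 0.3]
finger_gap: 0.0399
```

```bash
cat >> h.py <<'E'
def shot(name):
    from bench import get_image,calibration
    c=calibration('wrist');im,d=get_image('wrist');cv2.imwrite(f'pics/{name}.png',im);np.savez(f'{name}.npz',im=im,d=d,**c)
    return np.load(f'{name}.npz')
E
python3 - <<'E'
from h import *
S=shot('w4')
go(.583,-.139,.25,159.3)
W=cloud(S)
for lo,hi,r in [(.131,.142,.014),(.118,.129,.03),(.126,.140,.055),(.066,.08,.055),(.08,.09,.03)]:
    n,e,P=minring(W,.508,-.111,lo,hi,r);print(lo,n,e)
E
```

```text
clk 5.05 pos [ 0.5827 -0.1391  0.2498] rpy [1.7993e+02 6.0000e-02 1.5899e+02] gap 0.0398 F [ 0.24 -0.83 -0.99] j [-0.3   0.38  1.31  0.    1.45 -1.5 ]
delta t [-0.0003  0.0002 -0.0002] a [ 0.014  0.013 -0.062]
0.131 670 [ 0.5109 -0.1112  0.0119  0.1374]
0.118 0 [ 0.  0.  0. nan]
0.126 1781 [ 0.5108 -0.1107  0.0466  0.1362]
0.066 4765 [ 0.5113 -0.1111  0.0461  0.074 ]
0.08 1069 [ 0.5111 -0.1108  0.022   0.0881]
  return _methods._mean(a, axis=axis, dtype=dtype,
  ret = ret.dtype.type(ret / rcount)
```

View pics/w4.png

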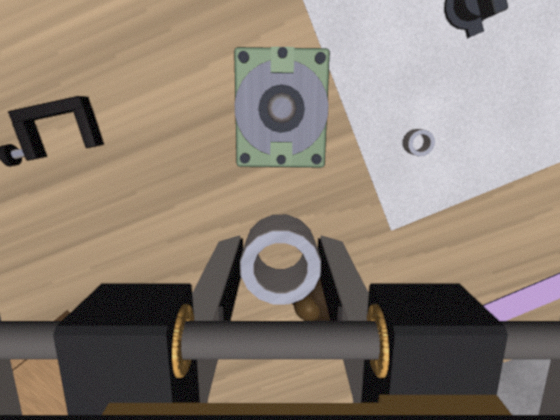

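```bash
python3 - <<'E'
from h import *
S=np.load('w4.npz');W=cloud(S)
n,e,P=minring(W,.511,-.111,.126,.142,.055)
d=P[:,:2]-[.511,-.111];r=np.hypot(*d.T);L=P[r>.024];dl=L[:,:2]-[.511,-.111]
ax=np.array([np.cos(np.radians(-20.8)),np.sin(np.radians(-20.8))])
s=dl@ax; A=L[s>0].mean(0);B=L[s<0].mean(0);print(A,B,np.degrees(np.arctan2(*(A-B)[[1,0]])),(s[s>0].min(),s[s>0].max(),s[s<0].min(),s[s<0].max()),np.median(L[:,2]))
for X in (L[s>0],L[s<0]): print(cv2.minAreaRect(X[:,:2].astype(np.float32)))
tip=P[r<.009];print('tip z',np.median(tip[:,2]))
# paper plane check
print('paper',np.nanmedian(W[50:100,400:430,2]),'wood',np.nanmedian(W[60:80,150:200,2]))
# held spacer
n,e,P=minring(W,.583,-.139,.262,.285,.03);print(n,e)
E
cat > /dev/null
```

```text
[ 0.54420516 -0.12403109  0.13611409] [ 0.47734512 -0.09763019  0.13601184] -21.547486784235584 (np.float64(0.026724475020456454), np.float64(0.04551131713053504), np.float64(-0.04602350490567433), np.float64(-0.026891596812196952)) 0.1360471368033499
((0.5446938872337341, -0.12410439550876617), (0.01750781387090683, 0.01866188272833824), 68.4292984008789)
((0.4770559072494507, -0.09749710559844971), (0.01798344776034355, 0.01909337006509304), 68.53614044189453)
tip z 0.13798247379274542
paper 0.0005354822948324135 wood -0.00036308711139551076
4511 [ 0.5746 -0.1357  0.0285  0.2709]
```

Run:
```python
from h import *
S=np.load('w4.npz');W=cloud(S)
g=cv2.cvtColor(S['im'],cv2.COLOR_BGR2GRAY)
m=((W[...,2]>.262)&(W[...,2]<.28)&(g>110)).astype(np.uint8);m[:,:236]=0;m[:,326:]=0;m[:210]=0;m[310:]=0
m=cv2.morphologyEx(m,cv2.MORPH_OPEN,np.ones((3,3)))
P=W[m>0];print(len(P),cv2.minEnclosingCircle(P[:,:2].astype(np.float32)),np.median(P[:,2]))
c=max(cv2.findContours(m,cv2.RETR_EXTERNAL,cv2.CHAIN_APPROX_NONE)[0],key=cv2.contourArea);e=cv2.fitEllipse(cv2.convexHull(c));print(e,ray(S,*e[0],.2718))
R=Ro.from_euler('xyz',[np.pi,0,np.radians(159)])
print(R.inv().apply(ray(S,*e[0],.2718)-np.array([.5827,-.1391,.2498])))
```

```text
2604 ((0.5822488069534302, -0.14075413346290588), 0.020451286807656288) 0.2710874041670749
((280.00970458984375, 266.8632507324219), (74.95271301269531, 80.3600845336914), 91.25695037841797) [ 0.58103212 -0.13961528  0.2718    ]
[ 0.00137244 -0.00107877 -0.022     ]
```

Run:
```python
from h import *
go(.511,-.111,.165,158.5)
```

```text
clk 5.05 pos [ 0.5827 -0.1391  0.2498] rpy [1.7993e+02 6.0000e-02 1.5899e+02] gap 0.0398 F [ 0.24 -0.83 -0.99] j [-0.3   0.38  1.31  0.    1.45 -1.5 ]
delta t [0.0771 0.0004 0.0847] a [0.014 0.012 0.098]
```

Call:
carry_out:
  deltas:
    - {"tx":0.03,"ty":0,"tz":0,"ax":0.01,"ay":0.01,"az":0.1}
    - {"tx":0.06,"ty":0,"tz":0.03,"ax":0.01,"ay":0.01,"az":0.1}
    - {"tx":0.077,"ty":0,"tz":0.06,"ax":0.01,"ay":0.01,"az":0.1}
    - {"tx":0.077,"ty":0,"tz":0.085,"ax":0.01,"ay":0.01,"az":0.1}
    - {"tx":0.077,"ty":0,"tz":0.085,"ax":0.01,"ay":0.01,"az":0.1}

```text
clock: 5.47
ee_pos: [0.5086, -0.1103, 0.1608]
tcp_rot: [-3.141, -0.006, 2.764]
wrist_force: [-0.4, -0.0, -1.3]
finger_gap: 0.0401
```

Run:
```python
from h import *
S=shot('w5')
go(.511,-.111,.165,158.5)
```

```text
clk 5.52 pos [ 0.5102 -0.1109  0.1636] rpy [-180.     -0.18  158.37] gap 0.0398 F [ 0.02 -0.39  0.27] j [-0.28  0.28  1.65  0.    1.22 -1.48]
delta t [-0.0008  0.0002 -0.0014] a [ 0.    -0.035 -0.025]
```

View pics/w5.png

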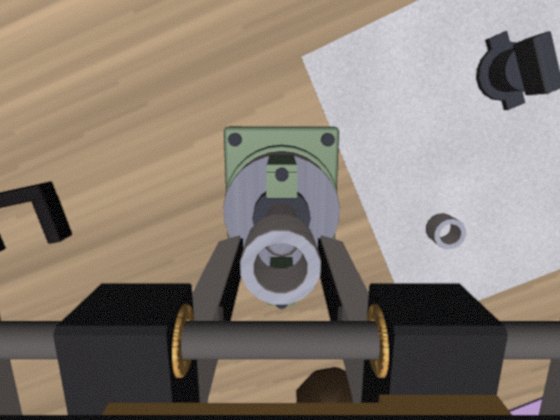

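Well lined up across the jaws (bore centre at x=280, shaft and lug at x≈281). Descending onto the taper.

Call:
carry_out:
  deltas:
    - {"tx":-0.001,"ty":0,"tz":0.006,"ax":0,"ay":0,"az":0}
    - {"tx":-0.001,"ty":0,"tz":0.012,"ax":0,"ay":0,"az":0}
    - {"tx":-0.001,"ty":0,"tz":0.018,"ax":0,"ay":0,"az":0}
    - {"tx":-0.001,"ty":0,"tz":0.022,"ax":0,"ay":0,"az":0}
    - {"tx":-0.001,"ty":0,"tz":0.024,"ax":0,"ay":0,"az":0}

```text
clock: 5.93
ee_pos: [0.5111, -0.1113, 0.1391]
tcp_rot: [-3.142, -0.003, 2.764]
wrist_force: [-0.6, -0.5, -1.1]
finger_gap: 0.0401
```

Run:
```python
from h import *
go(.511,-.111,.12,158.5)
```

```text
clk 5.93 pos [ 0.5111 -0.1113  0.1391] rpy [-180.     -0.2   158.35] gap 0.0401 F [-0.6  -0.5  -1.07] j [-0.28  0.31  1.67  0.    1.16 -1.48]
delta t [0.0001 0.0002 0.0191] a [-0.    -0.04  -0.029]
```

Call:
carry_out:
  deltas:
    - {"tx":0,"ty":0,"tz":0.008,"ax":0,"ay":-0.04,"az":0}
    - {"tx":0,"ty":0,"tz":0.016,"ax":0,"ay":-0.04,"az":0}
    - {"tx":0,"ty":0,"tz":0.024,"ax":0,"ay":-0.04,"az":0}
    - {"tx":0,"ty":0,"tz":0.032,"ax":0,"ay":-0.04,"az":0}
    - {"tx":0,"ty":0,"tz":0.036,"ax":0,"ay":-0.04,"az":0}

```text
clock: 6.35
ee_pos: [0.5105, -0.1112, 0.1016]
tcp_rot: [-3.141, -0.001, 2.764]
wrist_force: [0.5, 0.3, -0.8]
finger_gap: 0.0403
```

Call:
carry_out:
  deltas:
    - {"tx":0,"ty":0,"tz":0.001,"ax":0,"ay":0,"az":0}
    - {"tx":0,"ty":0,"tz":0.002,"ax":0,"ay":0,"az":0}
    - {"tx":0,"ty":0,"tz":0.002,"ax":0,"ay":0,"az":0}

```text
clock: 6.6
ee_pos: [0.5106, -0.1112, 0.0996]
tcp_rot: [-3.141, -0.001, 2.764]
wrist_force: [-0.3, 0.6, -1.4]
finger_gap: 0.0406
```

Run:
```python
from h import *
go(.511,-.111,.096,158.5)
```

```text
clk 6.60 pos [ 0.5106 -0.1112  0.0996] rpy [-1.7999e+02 -8.0000e-02  1.5835e+02] gap 0.0406 F [-0.31  0.57 -1.45] j [-0.28  0.35  1.71 -0.    1.08 -1.48]
delta t [-0.0004  0.0003  0.0036] a [-0.003 -0.016 -0.029]
```

Call:
carry_out:
  deltas:
    - {"tx":0,"ty":0,"tz":0.001,"ax":0,"ay":0,"az":0}
    - {"tx":0,"ty":0,"tz":0.002,"ax":0,"ay":0,"az":0}
    - {"tx":0,"ty":0,"tz":0.002,"ax":0,"ay":0,"az":0}

```text
clock: 6.85
ee_pos: [0.5106, -0.1112, 0.0976]
tcp_rot: [-3.141, -0.001, 2.764]
wrist_force: [0.3, 0.6, -1.2]
finger_gap: 0.0401
```

Call:
carry_out:
  deltas:
    - {"tx":0,"ty":0,"tz":0.001,"ax":0,"ay":0,"az":0}
    - {"tx":0,"ty":0,"tz":0.0015,"ax":0,"ay":0,"az":0}
    - {"tx":0,"ty":0,"tz":0.0015,"ax":0,"ay":0,"az":0}

```text
clock: 7.1
ee_pos: [0.5108, -0.1113, 0.0965]
tcp_rot: [-3.141, -0.001, 2.764]
wrist_force: [-1.4, -0.4, 4.7]
finger_gap: 0.04
```

Contact at TCP 0.0965 (bearing face ≈ 0.088, as measured by camera). Release.

Call:
carry_out:
  deltas:
    - {"tx":0,"ty":0,"tz":0,"ax":0,"ay":0,"az":0}
    - {"tx":0,"ty":0,"tz":0,"ax":0,"ay":0,"az":0}
    - {"tx":0,"ty":0,"tz":0,"ax":0,"ay":0,"az":0}
    - {"tx":0,"ty":0,"tz":0,"ax":0,"ay":0,"az":0}
    - {"tx":0,"ty":0,"tz":0,"ax":0,"ay":0,"az":0}
  grip: 85

```text
clock: 7.52
ee_pos: [0.5107, -0.1113, 0.0964]
tcp_rot: [-3.141, -0.001, 2.764]
wrist_force: [0.2, 0.7, 0.6]
finger_gap: 0.0699
```

Call:
carry_out:
  deltas:
    - {"tx":0,"ty":0,"tz":-0.001,"ax":0,"ay":0,"az":0}
    - {"tx":0,"ty":0,"tz":-0.03,"ax":0,"ay":0,"az":0}
    - {"tx":0,"ty":0,"tz":-0.07,"ax":0,"ay":0,"az":0}
    - {"tx":0,"ty":0,"tz":-0.11,"ax":0,"ay":0,"az":0}
    - {"tx":0,"ty":0,"tz":-0.13,"ax":0,"ay":0,"az":0}

```text
clock: 7.93
ee_pos: [0.5116, -0.1114, 0.2312]
tcp_rot: [3.141, 0.004, 2.764]
wrist_force: [-0.5, 0.1, 1.8]
finger_gap: 0.0801
```

Run:
```python
from h import *
S=shot('w6');W=cloud(S)
go(.516,.247,.25,90)
print(minring(W,.511,-.111,.108,.126,.024)[:2])
```

```text
clk 7.98 pos [ 0.5125 -0.1117  0.2335] rpy [179.97   0.45 158.35] gap 0.0798 F [-0.48 -0.06  3.59] j [-0.28  0.22  1.56 -0.    1.36 -1.48]
delta t [ 0.1289  0.3347 -0.0174] a [ 0.06   0.076 13.671]
(978, array([ 0.5107, -0.1118,  0.02  ,  0.1179]))
```

View pics/w6.png

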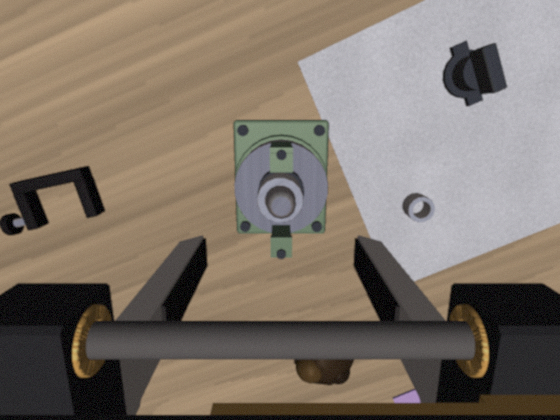

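Spacer stands on the bearing around the shaft at (281,198); its top measures z=0.118 (expected 0.118). Now the washer, keeping the same yaw.

Call:
carry_out:
  deltas:
    - {"tx":0.128,"ty":0.334,"tz":-0.018,"ax":0.06,"ay":0.07,"az":0}
    - {"tx":0.128,"ty":0.334,"tz":-0.018,"ax":0.06,"ay":0.07,"az":0}
    - {"tx":0.128,"ty":0.334,"tz":-0.018,"ax":0.06,"ay":0.07,"az":0}
    - {"tx":0.128,"ty":0.334,"tz":-0.018,"ax":0.06,"ay":0.07,"az":0}
    - {"tx":0.128,"ty":0.334,"tz":-0.018,"ax":0.06,"ay":0.07,"az":0}
  grip: 95

```text
clock: 8.4
ee_pos: [0.5137, 0.0985, 0.2405]
tcp_rot: [-3.137, 0.002, 2.763]
wrist_force: [0.8, -0.3, 0.6]
finger_gap: 0.0893
```

Run:
```python
from h import *
go(.516,.247,.15,158.5)
```

```text
clk 8.40 pos [0.5137 0.0985 0.2405] rpy [-1.7974e+02  1.1000e-01  1.5833e+02] gap 0.0893 F [ 0.76 -0.32  0.62] j [ 0.12  0.21  1.55 -0.01  1.38 -1.07]
delta t [0.0529 0.1393 0.0898] a [-0.053  0.021 -0.033]
```

Call:
carry_out:
  deltas:
    - {"tx":0.053,"ty":0.139,"tz":0.0,"ax":-0.05,"ay":0.02,"az":0}
    - {"tx":0.053,"ty":0.139,"tz":0.03,"ax":-0.05,"ay":0.02,"az":0}
    - {"tx":0.053,"ty":0.139,"tz":0.06,"ax":-0.05,"ay":0.02,"az":0}
    - {"tx":0.053,"ty":0.139,"tz":0.09,"ax":-0.05,"ay":0.02,"az":0}
    - {"tx":0.053,"ty":0.139,"tz":0.12,"ax":-0.05,"ay":0.02,"az":0}

```text
clock: 8.82
ee_pos: [0.5157, 0.2475, 0.1286]
tcp_rot: [3.14, 0.002, 2.766]
wrist_force: [1.0, 0.5, 0.0]
finger_gap: 0.0894
```

Call:
carry_out:
  deltas:
    - {"tx":0,"ty":0,"tz":0,"ax":0,"ay":0,"az":0}
    - {"tx":0,"ty":0,"tz":0,"ax":0,"ay":0,"az":0}

```text
clock: 8.98
ee_pos: [0.5148, 0.2476, 0.1276]
tcp_rot: [-3.141, -0.0, 2.767]
wrist_force: [-0.1, -0.1, 0.6]
finger_gap: 0.0894
```

Run:
```python
from h import *
S=shot('w7');W=cloud(S)
go(.516,.247,.003,158.5)
n,e,P=minring(W,.516,.247,.006,.017,.03);print(n,e)
hsv=cv2.cvtColor(S['im'],cv2.COLOR_BGR2HSV)
m=cv2.inRange(hsv,(8,90,40),(28,255,255));
b=[c for c in cv2.findContours(m,cv2.RETR_EXTERNAL,cv2.CHAIN_APPROX_NONE)[0] if cv2.contourArea(c)>500]
for c in b:
  e=cv2.fitEllipse(c);print(e,ray(S,*e[0],.006))
```

```text
clk 9.03 pos [0.5161 0.2473 0.1299] rpy [1.7988e+02 1.4000e-01 1.5849e+02] gap 0.0895 F [0.25 0.13 0.32] j [ 0.38  0.42  1.54 -0.    1.18 -0.81]
delta t [ 0.0003 -0.0006  0.1269] a [ 0.025  0.028 -0.001]
1430 [0.5167 0.2475 0.023  0.0095]
((480.1663513183594, 405.8830871582031), (17.20307159423828, 500.29241943359375), 89.13109588623047) [0.79406967 0.35906536 0.006     ]
((491.461669921875, 341.01287841796875), (38.83549499511719, 72.73717498779297), 163.18096923828125) [0.72258998 0.38726017 0.006     ]
((68.54489135742188, 341.219970703125), (39.11135482788086, 72.50296783447266), 16.43140983581543) [0.57167732 0.00205216 0.006     ]
((281.38525390625, 200.89610290527344), (49.02969741821289, 49.692405700683594), 94.5746078491211) [0.5161142  0.24739292 0.006     ]
```

View pics/w7.png

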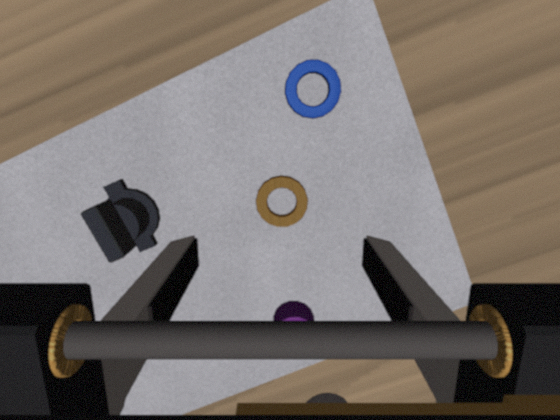

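Washer at (281,201), measured (0.516, 0.2474), r=23.0 mm. Descend.

Call:
carry_out:
  deltas:
    - {"tx":0,"ty":0,"tz":0.04,"ax":0.02,"ay":0.02,"az":0}
    - {"tx":0,"ty":0,"tz":0.08,"ax":0.02,"ay":0.02,"az":0}
    - {"tx":0,"ty":0,"tz":0.105,"ax":0.02,"ay":0.02,"az":0}
    - {"tx":0,"ty":0,"tz":0.116,"ax":0.02,"ay":0.02,"az":0}
    - {"tx":0,"ty":0,"tz":0.117,"ax":0.02,"ay":0.02,"az":0}

```text
clock: 9.45
ee_pos: [0.517, 0.2467, 0.0133]
tcp_rot: [3.141, 0.001, 2.765]
wrist_force: [-0.5, -0.0, -0.4]
finger_gap: 0.0892
```

Run:
```python
from h import *
go(.516,.2473,.003,158.5)
```

```text
clk 9.45 pos [0.517  0.2467 0.0133] rpy [1.7999e+02 3.0000e-02 1.5843e+02] gap 0.0892 F [-0.54 -0.03 -0.36] j [ 0.38  0.58  1.61 -0.    0.95 -0.81]
delta t [0.0011 0.0002 0.0103] a [ 0.003  0.006 -0.014]
```

Call:
carry_out:
  deltas:
    - {"tx":0.001,"ty":0,"tz":0.006,"ax":0,"ay":0,"az":0}
    - {"tx":0.001,"ty":0,"tz":0.01,"ax":0,"ay":0,"az":0}
    - {"tx":0.001,"ty":0,"tz":0.01,"ax":0,"ay":0,"az":0}
    - {"tx":0.001,"ty":0,"tz":0.01,"ax":0,"ay":0,"az":0}
    - {"tx":0.001,"ty":0,"tz":0.01,"ax":0,"ay":0,"az":0}
  grip: 20
  squeeze: 20

```text
clock: 9.87
ee_pos: [0.5165, 0.2472, 0.0042]
tcp_rot: [3.14, 0.002, 2.765]
wrist_force: [0.4, -0.1, 0.7]
finger_gap: 0.0595
```

Call:
carry_out:
  deltas:
    - {"tx":0,"ty":0,"tz":0,"ax":0,"ay":0,"az":0}
    - {"tx":0,"ty":0,"tz":0,"ax":0,"ay":0,"az":0}
    - {"tx":0,"ty":0,"tz":0,"ax":0,"ay":0,"az":0}
    - {"tx":0,"ty":0,"tz":0,"ax":0,"ay":0,"az":0}
    - {"tx":0,"ty":0,"tz":0,"ax":0,"ay":0,"az":0}

```text
clock: 10.28
ee_pos: [0.5168, 0.2474, 0.0047]
tcp_rot: [3.14, 0.002, 2.765]
wrist_force: [-1.1, -1.0, 6.1]
finger_gap: 0.0449
```

Call:
carry_out:
  deltas:
    - {"tx":0,"ty":0,"tz":0,"ax":0,"ay":0,"az":0}
    - {"tx":0,"ty":0,"tz":-0.02,"ax":0,"ay":0,"az":0}
    - {"tx":0,"ty":0,"tz":-0.06,"ax":0,"ay":0,"az":0}
    - {"tx":0,"ty":0,"tz":-0.1,"ax":0,"ay":0,"az":0}
    - {"tx":0,"ty":0,"tz":-0.14,"ax":0,"ay":0,"az":0}

```text
clock: 10.7
ee_pos: [0.5158, 0.247, 0.146]
tcp_rot: [3.141, 0.001, 2.765]
wrist_force: [-0.4, 0.5, 0.4]
finger_gap: 0.0445
```

Run:
```python
from h import *
S=shot('w8');W=cloud(S)
go(.511,-.111,.25,158.5)
```

```text
clk 10.75 pos [0.5187 0.2483 0.1546] rpy [179.5    0.54 158.44] gap 0.0444 F [0.71 1.38 7.31] j [ 0.38  0.39  1.52 -0.    1.22 -0.81]
delta t [-0.1258 -0.3361 -0.0971] a [ 0.099  0.107 -0.012]
```

View pics/w8.png

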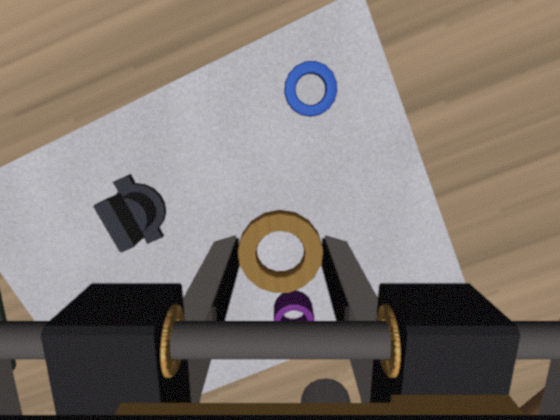

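The washer is held centred at (280,250). Carry it to the shaft.

Call:
carry_out:
  deltas:
    - {"tx":-0.126,"ty":-0.336,"tz":-0.097,"ax":0.1,"ay":0.1,"az":0}
    - {"tx":-0.126,"ty":-0.336,"tz":-0.097,"ax":0.1,"ay":0.1,"az":0}
    - {"tx":-0.126,"ty":-0.336,"tz":-0.097,"ax":0.1,"ay":0.1,"az":0}
    - {"tx":-0.126,"ty":-0.336,"tz":-0.097,"ax":0.1,"ay":0.1,"az":0}
    - {"tx":-0.126,"ty":-0.336,"tz":-0.097,"ax":0.1,"ay":0.1,"az":0}

```text
clock: 11.17
ee_pos: [0.513, 0.0457, 0.2036]
tcp_rot: [-3.141, 0.0, 2.766]
wrist_force: [1.3, 0.2, -0.5]
finger_gap: 0.0449
```

Run:
```python
from h import *
go(.511,-.111,.2,158.5)
```

```text
clk 11.17 pos [0.513  0.0457 0.2036] rpy [-1.7999e+02  3.0000e-02  1.5846e+02] gap 0.0449 F [ 1.25  0.17 -0.51] j [ 0.02  0.22  1.62 -0.    1.3  -1.18]
delta t [-0.0556 -0.1465  0.0037] a [-0.002  0.005 -0.008]
```

Call:
carry_out:
  deltas:
    - {"tx":-0.0555,"ty":-0.1465,"tz":0.003,"ax":0,"ay":0,"az":0}
    - {"tx":-0.0555,"ty":-0.1465,"tz":0.003,"ax":0,"ay":0,"az":0}
    - {"tx":-0.0555,"ty":-0.1465,"tz":0.003,"ax":0,"ay":0,"az":0}
    - {"tx":-0.0555,"ty":-0.1465,"tz":0.015,"ax":0,"ay":0,"az":0}
    - {"tx":-0.0555,"ty":-0.1465,"tz":0.03,"ax":0,"ay":0,"az":0}

```text
clock: 11.58
ee_pos: [0.5107, -0.116, 0.1737]
tcp_rot: [-3.141, 0.002, 2.761]
wrist_force: [0.7, 1.0, -1.0]
finger_gap: 0.0448
```

Call:
carry_out:
  deltas:
    - {"tx":0,"ty":0,"tz":0,"ax":0,"ay":0,"az":0}
    - {"tx":0,"ty":0,"tz":0,"ax":0,"ay":0,"az":0}

```text
clock: 11.75
ee_pos: [0.5104, -0.1164, 0.1731]
tcp_rot: [-3.141, 0.001, 2.76]
wrist_force: [0.2, 0.3, 0.4]
finger_gap: 0.0448
```

Run:
```python
from h import *
S=shot('w9');W=cloud(S)
go(.511,-.111,.145,158.5)
hsv=cv2.cvtColor(S['im'],cv2.COLOR_BGR2HSV)
m=cv2.inRange(hsv,(8,90,40),(28,255,255));m[:200]=0;m[320:]=0;m[:,:230]=0;m[:,330:]=0
P=W[(m>0)&(W[...,2]>.16)&(W[...,2]<.2)];print(len(P),cv2.minEnclosingCircle(P[:,:2].astype(np.float32)),P[:,2].min(),P[:,2].max(),np.median(P[:,2]))
A=np.c_[P[:,:2],np.ones(len(P))];k=np.percentile(P[:,2],20);q=P[:,2]>k;print(np.linalg.lstsq(A[q],P[q,2],rcond=None)[0])
```

```text
clk 11.80 pos [ 0.5108 -0.1158  0.1739] rpy [-1.7995e+02  1.3000e-01  1.5821e+02] gap 0.0445 F [-0.04 -0.39 -0.57] j [-0.29  0.27  1.64 -0.    1.23 -1.48]
delta t [0.0017 0.0046 0.0289] a [-0.01   0.025 -0.057]
4036 ((0.5101380944252014, -0.1169159933924675), 0.023600071668624878) 0.16854328268116273 0.19668262331288197 0.17779563425289505
[-0.00319446 -0.00369277  0.17923805]
```

View pics/w9.png

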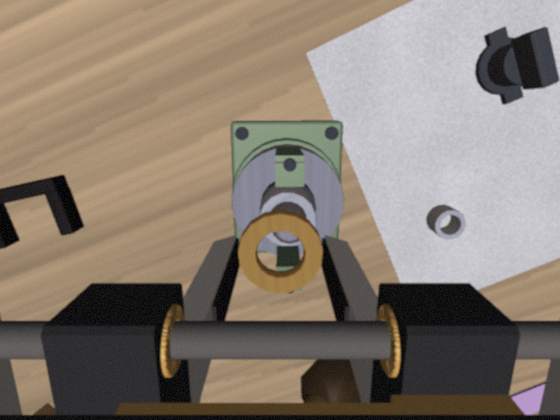

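Call:
carry_out:
  deltas:
    - {"tx":0.0017,"ty":0.0046,"tz":0.0,"ax":0,"ay":0.02,"az":-0.06}
    - {"tx":0.0017,"ty":0.0046,"tz":0.01,"ax":0,"ay":0.02,"az":-0.06}
    - {"tx":0.0017,"ty":0.0046,"tz":0.02,"ax":0,"ay":0.02,"az":-0.06}
    - {"tx":0.0017,"ty":0.0046,"tz":0.026,"ax":0,"ay":0.02,"az":-0.06}
    - {"tx":0.0017,"ty":0.0046,"tz":0.026,"ax":0,"ay":0.02,"az":-0.06}

```text
clock: 12.22
ee_pos: [0.5103, -0.1104, 0.1461]
tcp_rot: [-3.14, -0.002, 2.767]
wrist_force: [0.5, -0.1, -0.4]
finger_gap: 0.0449
```

Run:
```python
from h import *
go(.511,-.111,.125,158.5)
```

```text
clk 12.22 pos [ 0.5103 -0.1104  0.1461] rpy [-1.7994e+02 -1.3000e-01  1.5855e+02] gap 0.0449 F [ 0.54 -0.06 -0.35] j [-0.28  0.3   1.67 -0.    1.18 -1.48]
delta t [-0.0009 -0.0003  0.021 ] a [-0.013 -0.027  0.009]
```

Call:
carry_out:
  deltas:
    - {"tx":-0.0005,"ty":0,"tz":0.005,"ax":0,"ay":-0.03,"az":0}
    - {"tx":-0.0005,"ty":0,"tz":0.01,"ax":0,"ay":-0.03,"az":0}
    - {"tx":-0.0005,"ty":0,"tz":0.014,"ax":0,"ay":-0.03,"az":0}
    - {"tx":-0.0005,"ty":0,"tz":0.018,"ax":0,"ay":-0.03,"az":0}
    - {"tx":-0.0005,"ty":0,"tz":0.018,"ax":0,"ay":-0.03,"az":0}

```text
clock: 12.63
ee_pos: [0.5104, -0.1106, 0.1272]
tcp_rot: [-3.14, -0.001, 2.767]
wrist_force: [-0.4, -0.3, -1.5]
finger_gap: 0.0449
```

Run:
```python
from h import *
go(.511,-.111,.124,158.5)
```

```text
clk 12.63 pos [ 0.5104 -0.1106  0.1272] rpy [-1.7993e+02 -4.0000e-02  1.5854e+02] gap 0.0449 F [-0.36 -0.34 -1.54] j [-0.28  0.32  1.69 -0.    1.14 -1.48]
delta t [-0.0007 -0.0002  0.0032] a [-0.014 -0.008  0.008]
```

Call:
carry_out:
  deltas:
    - {"tx":0,"ty":0,"tz":0.001,"ax":0,"ay":0,"az":0}
    - {"tx":0,"ty":0,"tz":0.002,"ax":0,"ay":0,"az":0}
    - {"tx":0,"ty":0,"tz":0.0025,"ax":0,"ay":0,"az":0}
    - {"tx":0,"ty":0,"tz":0.0025,"ax":0,"ay":0,"az":0}

```text
clock: 12.97
ee_pos: [0.5104, -0.1106, 0.1247]
tcp_rot: [-3.14, -0.001, 2.767]
wrist_force: [-0.6, 0.5, -0.8]
finger_gap: 0.045
```

Call:
carry_out:
  deltas:
    - {"tx":0,"ty":0,"tz":0.0005,"ax":0,"ay":0,"az":0}
    - {"tx":0,"ty":0,"tz":0.001,"ax":0,"ay":0,"az":0}
    - {"tx":0,"ty":0,"tz":0.001,"ax":0,"ay":0,"az":0}

```text
clock: 13.22
ee_pos: [0.5104, -0.1106, 0.1237]
tcp_rot: [-3.14, -0.001, 2.767]
wrist_force: [0.1, -0.4, -1.4]
finger_gap: 0.0447
```

Call:
carry_out:
  deltas:
    - {"tx":0,"ty":0,"tz":0.0005,"ax":0,"ay":0,"az":0}
    - {"tx":0,"ty":0,"tz":0.001,"ax":0,"ay":0,"az":0}
    - {"tx":0,"ty":0,"tz":0.001,"ax":0,"ay":0,"az":0}

```text
clock: 13.47
ee_pos: [0.5105, -0.1106, 0.1231]
tcp_rot: [-3.141, -0.0, 2.767]
wrist_force: [-2.1, 0.9, 5.0]
finger_gap: 0.0446
```

Contact at 0.1231, as expected (about 5 N, below the spring's 7 N start). Release and rise.

Call:
carry_out:
  deltas:
    - {"tx":0,"ty":0,"tz":0,"ax":0,"ay":0,"az":0}
    - {"tx":0,"ty":0,"tz":0,"ax":0,"ay":0,"az":0}
    - {"tx":0,"ty":0,"tz":0,"ax":0,"ay":0,"az":0}
    - {"tx":0,"ty":0,"tz":0,"ax":0,"ay":0,"az":0}
    - {"tx":0,"ty":0,"tz":0,"ax":0,"ay":0,"az":0}
  grip: 85

```text
clock: 13.88
ee_pos: [0.5105, -0.1106, 0.123]
tcp_rot: [-3.14, -0.0, 2.767]
wrist_force: [-0.0, 0.1, 0.1]
finger_gap: 0.0751
```

Call:
carry_out:
  deltas:
    - {"tx":0,"ty":0,"tz":-0.001,"ax":0,"ay":0,"az":0}
    - {"tx":0,"ty":0,"tz":-0.03,"ax":0,"ay":0,"az":0}
    - {"tx":0,"ty":0,"tz":-0.07,"ax":0,"ay":0,"az":0}
    - {"tx":0,"ty":0,"tz":-0.11,"ax":0,"ay":0,"az":0}
    - {"tx":0,"ty":0,"tz":-0.115,"ax":0,"ay":0,"az":0}

```text
clock: 14.3
ee_pos: [0.5123, -0.111, 0.2449]
tcp_rot: [-3.141, 0.009, 2.767]
wrist_force: [-0.9, 0.3, 0.8]
finger_gap: 0.0801
```

Run:
```python
from h import *
S=shot('w10');W=cloud(S)
go(.48,.1177,.25,181)
n,e,P=minring(W,.511,-.111,.122,.132,.0245);print(n,e)
A=np.c_[P[:,:2],np.ones(len(P))];print(np.linalg.lstsq(A,P[:,2],rcond=None)[0])
```

```text
clk 14.35 pos [ 0.512  -0.1108  0.2425] rpy [-179.98    0.4   158.55] gap 0.0797 F [0.01 0.25 0.39] j [-0.28  0.21  1.55 -0.    1.38 -1.48]
delta t [ 0.1133  0.201  -0.0084] a [-0.021  0.079 -4.491]
1498 [ 0.5101 -0.111   0.023   0.1279]
[ 0.01281835 -0.00667855  0.12057439]
```

View pics/w10.png

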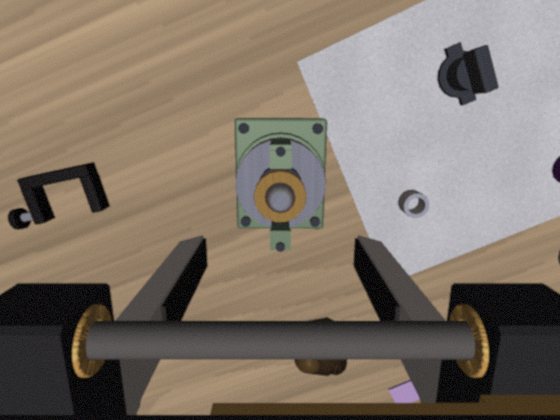

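The washer is flat on the spacer (280,196), top z≈0.128 and level. Now the cap.

Call:
carry_out:
  deltas:
    - {"tx":0.113,"ty":0.201,"tz":-0.008,"ax":0,"ay":0.08,"az":-4.5}
    - {"tx":0.113,"ty":0.201,"tz":-0.008,"ax":0,"ay":0.08,"az":-4.5}
    - {"tx":0.113,"ty":0.201,"tz":-0.008,"ax":0,"ay":0.08,"az":-4.5}
    - {"tx":0.113,"ty":0.201,"tz":-0.008,"ax":0,"ay":0.08,"az":-4.5}
    - {"tx":0.113,"ty":0.201,"tz":-0.008,"ax":0,"ay":0.08,"az":-4.5}
  grip: 60

```text
clock: 14.77
ee_pos: [0.4822, 0.0975, 0.2475]
tcp_rot: [-3.14, -0.002, -3.122]
wrist_force: [1.0, -0.7, 0.4]
finger_gap: 0.0564
```

Run:
```python
from h import *
go(.48,.1177,.19,181)
```

```text
clk 14.77 pos [0.4822 0.0975 0.2475] rpy [-1.7989e+02 -1.0000e-01 -1.7887e+02] gap 0.0564 F [ 0.96 -0.74  0.44] j [ 0.13  0.14  1.62 -0.    1.39 -1.46]
delta t [0.0017 0.0204 0.0575] a [-0.022 -0.019  0.025]
```

Call:
carry_out:
  deltas:
    - {"tx":0.002,"ty":0.02,"tz":0.02,"ax":0,"ay":0,"az":0}
    - {"tx":0.002,"ty":0.02,"tz":0.05,"ax":0,"ay":0,"az":0}
    - {"tx":0.002,"ty":0.02,"tz":0.08,"ax":0,"ay":0,"az":0}
    - {"tx":0.002,"ty":0.02,"tz":0.08,"ax":0,"ay":0,"az":0}
    - {"tx":0.002,"ty":0.02,"tz":0.08,"ax":0,"ay":0,"az":0}

```text
clock: 15.18
ee_pos: [0.479, 0.1171, 0.1665]
tcp_rot: [-3.139, -0.005, -3.122]
wrist_force: [0.4, -0.1, 0.6]
finger_gap: 0.0562
```

Run:
```python
from h import *
S=shot('w11');W=cloud(S)
n,e,P=minring(W,.48,.1177,.05,.067,.03);q=cv2.minAreaRect(P[:,:2].astype(np.float32));print(n,e,q)
print(np.degrees(np.linalg.eigh(np.cov(P[:,:2].T))[1]),np.linalg.eigh(np.cov(P[:,:2].T))[1][:,1], P.mean(0))
go(*q[0],.037,181)
```

```text
852 [0.4797 0.1179 0.0225 0.0576] ((0.4797646403312683, 0.11786964535713196), (0.04379851743578911, 0.013784782961010933), 0.9253739714622498)
[[  1.82452128 -57.26672221]
 [-57.26672221  -1.82452128]] [-0.99949285 -0.0318439 ] [0.47910968 0.11767155 0.0574671 ]
clk 15.23 pos [0.4798 0.1171 0.1681] rpy [-1.7989e+02 -1.2000e-01 -1.7889e+02] gap 0.0564 F [ 0.4  -0.11  0.56] j [ 0.17  0.21  1.72 -0.    1.21 -1.42]
delta t [-0.0002  0.001   0.1311] a [-0.023 -0.023  0.022]
```

View pics/w11.png

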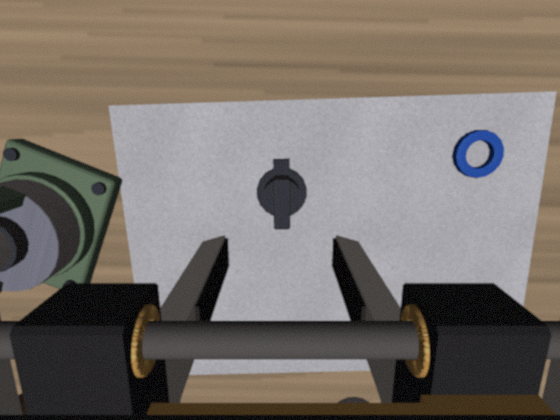

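The cap is at (282,190), bar in line with the tool x axis, centre (0.4798, 0.1179). Descend.

Call:
carry_out:
  deltas:
    - {"tx":0,"ty":0.001,"tz":0.04,"ax":-0.02,"ay":-0.02,"az":0}
    - {"tx":0,"ty":0.001,"tz":0.08,"ax":-0.02,"ay":-0.02,"az":0}
    - {"tx":0,"ty":0.001,"tz":0.11,"ax":-0.02,"ay":-0.02,"az":0}
    - {"tx":0,"ty":0.001,"tz":0.12,"ax":-0.02,"ay":-0.02,"az":0}
    - {"tx":0,"ty":0.001,"tz":0.121,"ax":-0.02,"ay":-0.02,"az":0}

```text
clock: 15.65
ee_pos: [0.4796, 0.1176, 0.0468]
tcp_rot: [-3.141, -0.002, -3.123]
wrist_force: [-0.5, 0.4, -0.3]
finger_gap: 0.0565
```

Run:
```python
from h import *
go(.4798,.1179,.037,181)
```

```text
clk 15.65 pos [0.4796 0.1176 0.0468] rpy [-1.7998e+02 -1.0000e-01 -1.7892e+02] gap 0.0565 F [-0.46  0.37 -0.25] j [ 0.17  0.38  1.83 -0.    0.94 -1.42]
delta t [-0.0002  0.0003  0.0098] a [-0.005 -0.021  0.016]
```

Call:
carry_out:
  deltas:
    - {"tx":0,"ty":0,"tz":0.005,"ax":0,"ay":-0.02,"az":0}
    - {"tx":0,"ty":0,"tz":0.0095,"ax":0,"ay":-0.02,"az":0}
    - {"tx":0,"ty":0,"tz":0.0095,"ax":0,"ay":-0.02,"az":0}
    - {"tx":0,"ty":0,"tz":0.0095,"ax":0,"ay":-0.02,"az":0}
    - {"tx":0,"ty":0,"tz":0.0095,"ax":0,"ay":-0.02,"az":0}
  grip: 2
  squeeze: 50

```text
clock: 16.07
ee_pos: [0.48, 0.1177, 0.0381]
tcp_rot: [-3.141, 0.001, -3.123]
wrist_force: [-0.2, 0.5, 0.5]
finger_gap: 0.0264
```

Call:
carry_out:
  deltas:
    - {"tx":0,"ty":0,"tz":0,"ax":0,"ay":0,"az":0}
    - {"tx":0,"ty":0,"tz":0,"ax":0,"ay":0,"az":0}
    - {"tx":0,"ty":0,"tz":0,"ax":0,"ay":0,"az":0}
    - {"tx":0,"ty":0,"tz":0,"ax":0,"ay":0,"az":0}
    - {"tx":0,"ty":0,"tz":0,"ax":0,"ay":0,"az":0}

```text
clock: 16.48
ee_pos: [0.4804, 0.1178, 0.0386]
tcp_rot: [-3.142, 0.002, -3.123]
wrist_force: [-0.4, 1.0, 7.0]
finger_gap: 0.0134
```

Run:
```python
from h import *
go(.4798,.1179,.25,68.5)
```

```text
clk 16.48 pos [0.4804 0.1178 0.0386] rpy [-1.8000e+02  1.3000e-01 -1.7892e+02] gap 0.0134 F [-0.44  1.03  7.03] j [ 0.17  0.39  1.83 -0.    0.92 -1.42]
delta t [ 1.000e-04  1.000e-04 -2.114e-01] a [2.4000e-02 1.7000e-02 2.2517e+01]
```

Call:
carry_out:
  deltas:
    - {"tx":0,"ty":0,"tz":-0.02,"ax":0,"ay":0,"az":0}
    - {"tx":0,"ty":0,"tz":-0.06,"ax":0,"ay":0,"az":0}
    - {"tx":0,"ty":0,"tz":-0.1,"ax":0,"ay":0,"az":1.4}
    - {"tx":0,"ty":0,"tz":-0.14,"ax":0,"ay":0,"az":2.8}
    - {"tx":0,"ty":0,"tz":-0.18,"ax":0,"ay":0,"az":4.2}

```text
clock: 16.9
ee_pos: [0.4794, 0.1177, 0.2205]
tcp_rot: [3.141, 0.002, 2.788]
wrist_force: [1.9, -0.5, -1.1]
finger_gap: 0.0136
```

Run:
```python
from h import *
go(.51,-.03,.24,68.5)
```

```text
clk 16.90 pos [0.4794 0.1177 0.2205] rpy [1.7997e+02 9.0000e-02 1.5974e+02] gap 0.0136 F [ 1.93 -0.48 -1.13] j [ 0.17  0.16  1.66 -0.    1.32 -1.05]
delta t [-0.0799 -0.1279 -0.0195] a [1.8000e-02 1.0000e-02 1.8248e+01]
```

Run:
```python
from h import *
go(.482,-.185,.24,68.5)
```

```text
clk 16.90 pos [0.4794 0.1177 0.2205] rpy [1.7997e+02 9.0000e-02 1.5974e+02] gap 0.0136 F [ 1.93 -0.48 -1.13] j [ 0.17  0.16  1.66 -0.    1.32 -1.05]
delta t [-0.1073 -0.2831 -0.0195] a [1.8000e-02 1.0000e-02 1.8248e+01]
```

Call:
carry_out:
  deltas:
    - {"tx":-0.107,"ty":-0.283,"tz":-0.02,"ax":0,"ay":0,"az":18.2}
    - {"tx":-0.107,"ty":-0.283,"tz":-0.02,"ax":0,"ay":0,"az":18.2}
    - {"tx":-0.107,"ty":-0.283,"tz":-0.02,"ax":0,"ay":0,"az":18.2}
    - {"tx":-0.107,"ty":-0.283,"tz":-0.02,"ax":0,"ay":0,"az":18.2}
    - {"tx":-0.107,"ty":-0.283,"tz":-0.02,"ax":0,"ay":0,"az":18.2}

```text
clock: 17.32
ee_pos: [0.4806, -0.0918, 0.2338]
tcp_rot: [3.14, 0.001, 2.163]
wrist_force: [1.3, -0.5, -1.4]
finger_gap: 0.0136
```

Run:
```python
from h import *
go(.482,-.185,.24,68.5)
```

```text
clk 17.32 pos [ 0.4806 -0.0918  0.2338] rpy [1.7992e+02 6.0000e-02 1.2394e+02] gap 0.0136 F [ 1.33 -0.48 -1.39] j [-0.26  0.14  1.65  0.    1.35 -0.86]
delta t [-0.0781 -0.0509 -0.0062] a [2.1000e-02 4.0000e-03 1.1088e+01]
```

Call:
carry_out:
  deltas:
    - {"tx":-0.078,"ty":-0.051,"tz":-0.006,"ax":0,"ay":0,"az":11.1}
    - {"tx":-0.078,"ty":-0.051,"tz":-0.006,"ax":0,"ay":0,"az":11.1}
    - {"tx":-0.078,"ty":-0.051,"tz":-0.006,"ax":0,"ay":0,"az":11.1}
    - {"tx":-0.078,"ty":-0.051,"tz":-0.006,"ax":0,"ay":0,"az":11.1}
    - {"tx":-0.078,"ty":-0.051,"tz":-0.006,"ax":0,"ay":0,"az":11.1}

```text
clock: 17.73
ee_pos: [0.4814, -0.1861, 0.2393]
tcp_rot: [3.141, -0.0, 1.536]
wrist_force: [-0.1, -0.2, -1.2]
finger_gap: 0.0135
```

Call:
carry_out:
  deltas:
    - {"tx":0,"ty":0,"tz":0,"ax":0,"ay":0,"az":1.4}
    - {"tx":0,"ty":0,"tz":0,"ax":0,"ay":0,"az":2.8}
    - {"tx":0,"ty":0,"tz":0,"ax":0,"ay":0,"az":4.0}
    - {"tx":0,"ty":0,"tz":0,"ax":0,"ay":0,"az":4.0}
    - {"tx":0,"ty":0,"tz":0,"ax":0,"ay":0,"az":4.0}

```text
clock: 18.15
ee_pos: [0.4813, -0.1861, 0.2391]
tcp_rot: [3.141, -0.001, 1.19]
wrist_force: [0.6, 0.4, -1.6]
finger_gap: 0.0137
```

Run:
```python
from h import *
S=shot('w12');W=cloud(S)
go(.511,-.111,.195,68.5)
for lo,hi,r in [(.131,.142,.014),(.068,.08,.055),(.122,.132,.024)]:
    n,e,P=minring(W,.511,-.111,lo,hi,r);print(lo,n,e)
n,e,P=minring(W,.511,-.111,.128,.142,.055)
d=P[:,:2]-[.511,-.111];r=np.hypot(*d.T);L=P[r>.0255];s=(L[:,:2]-[.511,-.111])@[.93,-.366];A=L[s>0].mean(0);B=L[s<0].mean(0);print(A,B,(A+B)/2,np.degrees(np.arctan2(*(A-B)[[1,0]])))
```

```text
clk 18.20 pos [ 0.4813 -0.1861  0.2392] rpy [ 1.7997e+02 -3.0000e-02  6.8220e+01] gap 0.0137 F [-0.    0.05 -0.69] j [-0.44  0.2   1.57  0.    1.37 -0.06]
delta t [ 0.0807 -0.0003  0.0442] a [ 0.005 -0.006 -0.057]
0.131 742 [ 0.5109 -0.1116  0.0119  0.1371]
0.068 4349 [ 0.5109 -0.1117  0.046   0.0741]
0.122 1830 [ 0.5102 -0.1118  0.0228  0.1279]
[ 0.54418409 -0.12484988  0.1361044 ] [ 0.47743906 -0.09815744  0.13601107] [ 0.51081158 -0.11150366  0.13605773] -21.79728202366271
```

View pics/w12.png

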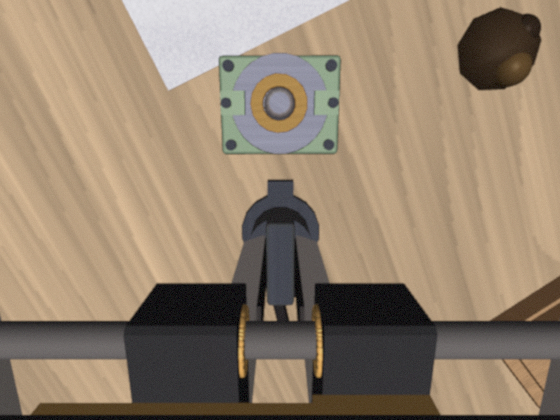

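Run:
```python
from h import *
S=np.load('w12.npz');W=cloud(S)
R=Ro.from_euler('xyz',[np.pi,0,np.radians(68.22)]);T=np.array([.4813,-.1861,.2392])
for v in (222,304): print(R.inv().apply(ray(S,280.5,v,.2586)-T).round(4))
q=(W[...,2]>.250)&(W[...,2]<.266);q[:210]=0;q[310:]=0;q[:,:268]=0;q[:,294:]=0
L=R.inv().apply(W[q]-T);print(len(L),L.min(0),L.max(0),np.median(L,0))
q=(W[...,2]>.200)&(W[...,2]<.216);q[:170]=0;q[320:]=0;q[:,:236]=0;q[:,326:]=0
L=R.inv().apply(W[q]-T);print(len(L),L.min(0),L.max(0),np.median(L,0))
```

```text
[ 0.0221  0.0001 -0.0194]
[-0.0211  0.0001 -0.0194]
2226 [-0.02299745 -0.00618547 -0.0208117 ] [ 0.02149205  0.00650605 -0.01095982] [ 0.0011692  0.0001346 -0.0186965]
1952 [-0.00658465 -0.02423625  0.02321751] [0.03233027 0.02476464 0.0375622 ] [ 1.64321700e-02 -5.69754674e-05  3.11723466e-02]
```

The cap sits centred in the hand within 0.5 mm. Move above the shaft.

Call:
carry_out:
  deltas:
    - {"tx":0.035,"ty":0,"tz":0,"ax":0,"ay":0,"az":-0.05}
    - {"tx":0.07,"ty":0,"tz":0.005,"ax":0,"ay":0,"az":-0.05}
    - {"tx":0.08,"ty":0,"tz":0.02,"ax":0,"ay":0,"az":-0.05}
    - {"tx":0.08,"ty":0,"tz":0.04,"ax":0,"ay":0,"az":-0.05}
    - {"tx":0.08,"ty":0,"tz":0.044,"ax":0,"ay":0,"az":-0.05}

```text
clock: 18.62
ee_pos: [0.5102, -0.1107, 0.1924]
tcp_rot: [-3.138, -0.0, 1.2]
wrist_force: [-0.7, 0.0, -1.6]
finger_gap: 0.0135
```

Run:
```python
from h import *
S=shot('w13')
go(.511,-.1113,.17,68.5)
```

```text
clk 18.67 pos [ 0.5102 -0.1113  0.1932] rpy [-1.7981e+02 -1.0000e-02  6.8640e+01] gap 0.0136 F [-0.23  0.09 -2.26] j [-0.29  0.25  1.61  0.    1.28  0.09]
delta t [0.0003 0.0008 0.0232] a [-0.037 -0.002  0.029]
```

View pics/w13.png

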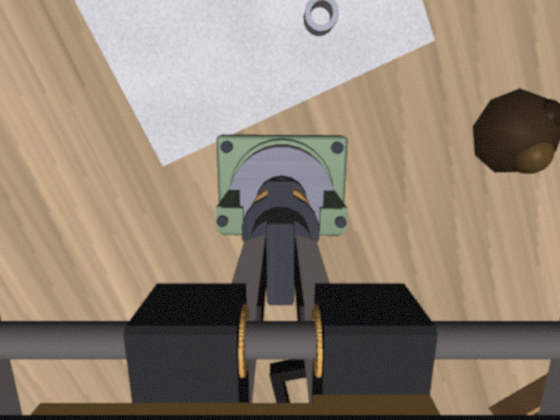

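The cap is centred between the lugs in the picture (lugs at x≈229 and 333, cap at 281). Descending.

Call:
carry_out:
  deltas:
    - {"tx":0,"ty":0.0005,"tz":0.005,"ax":-0.04,"ay":0,"az":0.03}
    - {"tx":0,"ty":0.0005,"tz":0.01,"ax":-0.04,"ay":0,"az":0.03}
    - {"tx":0,"ty":0.0005,"tz":0.015,"ax":-0.04,"ay":0,"az":0.03}
    - {"tx":0,"ty":0.0005,"tz":0.02,"ax":-0.04,"ay":0,"az":0.03}
    - {"tx":0,"ty":0.0005,"tz":0.021,"ax":-0.04,"ay":0,"az":0.03}

```text
clock: 19.08
ee_pos: [0.5103, -0.1116, 0.1715]
tcp_rot: [-3.141, -0.0, 1.195]
wrist_force: [0.6, 1.3, -1.7]
finger_gap: 0.0138
```

Run:
```python
from h import *
go(.511,-.1113,.166,68.5)
```

```text
clk 19.08 pos [ 0.5103 -0.1116  0.1715] rpy [-1.7997e+02 -1.0000e-02  6.8480e+01] gap 0.0138 F [ 0.59  1.29 -1.66] j [-0.29  0.27  1.64  0.    1.23  0.09]
delta t [0.0005 0.0005 0.0055] a [-0.006 -0.002 -0.003]
```

Call:
carry_out:
  deltas:
    - {"tx":0.0003,"ty":0.0003,"tz":0.001,"ax":0,"ay":0,"az":0}
    - {"tx":0.0003,"ty":0.0003,"tz":0.002,"ax":0,"ay":0,"az":0}
    - {"tx":0.0003,"ty":0.0003,"tz":0.004,"ax":0,"ay":0,"az":0}
    - {"tx":0.0003,"ty":0.0003,"tz":0.005,"ax":0,"ay":0,"az":0}
    - {"tx":0.0003,"ty":0.0003,"tz":0.005,"ax":0,"ay":0,"az":0}

```text
clock: 19.5
ee_pos: [0.5109, -0.1115, 0.1667]
tcp_rot: [-3.142, -0.0, 1.195]
wrist_force: [-1.1, -0.1, 4.0]
finger_gap: 0.0138
```

Call:
carry_out:
  deltas:
    - {"tx":0,"ty":0,"tz":0.001,"ax":0,"ay":0,"az":0}
    - {"tx":0,"ty":0,"tz":0.0015,"ax":0,"ay":0,"az":0}
    - {"tx":0,"ty":0,"tz":0.0015,"ax":0,"ay":0,"az":0}

```text
clock: 19.75
ee_pos: [0.5109, -0.1115, 0.1655]
tcp_rot: [3.141, -0.0, 1.195]
wrist_force: [-0.4, -0.0, 4.9]
finger_gap: 0.014
```

Contact at 0.1667, as expected. Press gently.

Call:
carry_out:
  deltas:
    - {"tx":0,"ty":0,"tz":0.001,"ax":0,"ay":0,"az":0}
    - {"tx":0,"ty":0,"tz":0.002,"ax":0,"ay":0,"az":0}
    - {"tx":0,"ty":0,"tz":0.003,"ax":0,"ay":0,"az":0}
    - {"tx":0,"ty":0,"tz":0.003,"ax":0,"ay":0,"az":0}

```text
clock: 20.08
ee_pos: [0.511, -0.1115, 0.1628]
tcp_rot: [3.141, -0.0, 1.195]
wrist_force: [-4.2, 0.4, 7.6]
finger_gap: 0.014
```

Call:
carry_out:
  deltas:
    - {"tx":0,"ty":0,"tz":0.001,"ax":0,"ay":0,"az":0}
    - {"tx":0,"ty":0,"tz":0.002,"ax":0,"ay":0,"az":0}
    - {"tx":0,"ty":0,"tz":0.003,"ax":0,"ay":0,"az":0}
    - {"tx":0,"ty":0,"tz":0.003,"ax":0,"ay":0,"az":0}

```text
clock: 20.42
ee_pos: [0.5111, -0.1115, 0.1603]
tcp_rot: [3.14, -0.0, 1.195]
wrist_force: [-3.4, 0.7, 9.7]
finger_gap: 0.0139
```

Run:
```python
from h import *
go(.511,-.1113,.1575,68.5)
```

```text
clk 20.42 pos [ 0.5111 -0.1115  0.1603] rpy [ 1.7993e+02 -1.0000e-02  6.8490e+01] gap 0.0139 F [-3.44  0.75  9.66] j [-0.28  0.28  1.65  0.    1.21  0.09]
delta t [ 0.0002 -0.0002  0.0028] a [ 0.014 -0.003 -0.002]
```

Call:
carry_out:
  deltas:
    - {"tx":0,"ty":0,"tz":0.001,"ax":0,"ay":0,"az":0}
    - {"tx":0,"ty":0,"tz":0.002,"ax":0,"ay":0,"az":0}
    - {"tx":0,"ty":0,"tz":0.003,"ax":0,"ay":0,"az":0}
    - {"tx":0,"ty":0,"tz":0.003,"ax":0,"ay":0,"az":0}

```text
clock: 20.75
ee_pos: [0.5111, -0.1115, 0.158]
tcp_rot: [3.14, -0.0, 1.195]
wrist_force: [-4.4, 1.5, 11.9]
finger_gap: 0.0136
```

Run:
```python
from h import *
from bench import *
S=shot('w14')
im,d=get_image('scene');cv2.imwrite('pics/s14.png',cv2.resize(im[150:240,235:325],None,fx=6,fy=6,interpolation=cv2.INTER_CUBIC))
go(.511,-.1113,.1575,68.5)
```

```text
clk 20.85 pos [ 0.5111 -0.1115  0.1581] rpy [ 1.799e+02 -1.000e-02  6.850e+01] gap 0.0136 F [-4.69  1.71 11.55] j [-0.28  0.28  1.66  0.    1.2   0.09]
delta t [ 0.0002 -0.0002  0.0006] a [ 0.02  -0.003 -0.001]
```

View pics/w14.png

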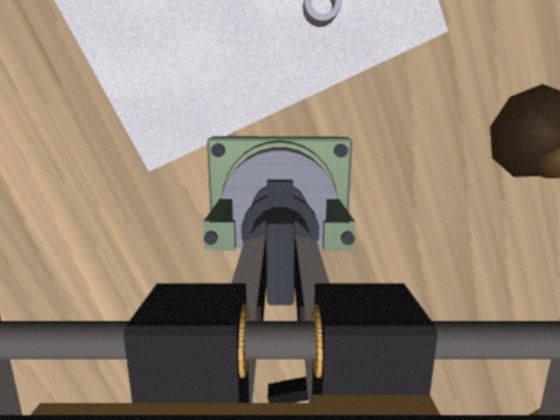

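View pics/s14.png

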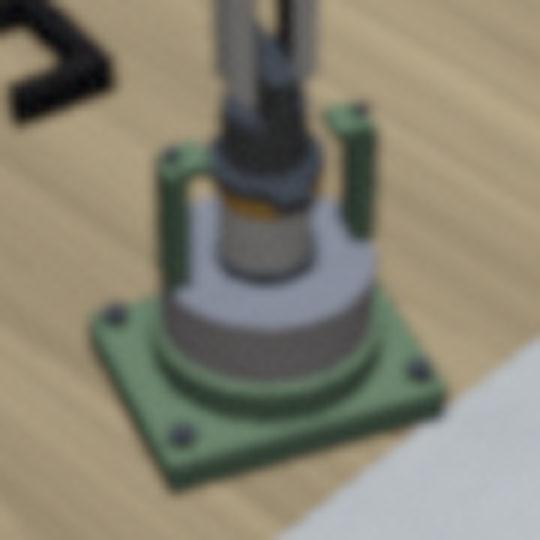

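Call:
carry_out:
  deltas:
    - {"tx":0,"ty":0,"tz":0.001,"ax":0,"ay":0,"az":0}
    - {"tx":0,"ty":0,"tz":0.002,"ax":0,"ay":0,"az":0}
    - {"tx":0,"ty":0,"tz":0.003,"ax":0,"ay":0,"az":0}
    - {"tx":0,"ty":0,"tz":0.003,"ax":0,"ay":0,"az":0}

```text
clock: 21.18
ee_pos: [0.5112, -0.1115, 0.1561]
tcp_rot: [3.139, -0.0, 1.196]
wrist_force: [-5.8, 1.0, 13.0]
finger_gap: 0.0138
```

Run:
```python
from h import *
def meas(S,tag):
    W=cloud(S);T=np.array([.511,-.1113,0]);R=Ro.from_euler('z',68.5,degrees=True)
    L=R.inv().apply((W-T).reshape(-1,3)).reshape(W.shape)
    bar=(abs(L[...,1])<.005)&(L[...,0]>.008)&(L[...,0]<.02)&(L[...,2]>.16)
    ear=(abs(L[...,1])<.006)&(L[...,0]>.027)&(L[...,0]<.033)&(L[...,2]>.11)
    lug=(abs(L[...,0])<.008)&(abs(L[...,1])>.029)&(abs(L[...,1])<.044)&(L[...,2]>.12)
    print(tag,'bar',bar.sum(),np.median(L[bar][:,2]) ,'ear',ear.sum(),np.median(L[ear][:,2]),'lug top',np.median(L[lug][:,2]))
meas(np.load('w14.npz'),'w14')
S=shot('w15');meas(S,'w15')
go(.511,-.1113,.1575,68.5)
```

```text
w14 bar 1153 0.2809232507618159 ear 398 0.26805553861311604 lug top 0.13623886182442313
w15 bar 1146 0.27888321108283853 ear 428 0.26633862032788397 lug top 0.13622199301565616
clk 21.23 pos [ 0.5112 -0.1115  0.1561] rpy [ 1.7986e+02 -2.0000e-02  6.8500e+01] gap 0.0135 F [-5.17  2.03 13.38] j [-0.28  0.29  1.66  0.    1.19  0.09]
delta t [ 0.0001 -0.0003 -0.0014] a [ 0.027 -0.004 -0.   ]
```

Run:
```python
from h import *
for t in ('w13','w14','w15'):
    S=np.load(t+'.npz')
    W=cloud(S);T=np.array([.511,-.1113,0]);R=Ro.from_euler('z',68.5,degrees=True)
    L=R.inv().apply((W-T).reshape(-1,3)).reshape(W.shape)
    o=.03 if t=='w13' else 0
    bar=(abs(L[...,1])<.005)&(L[...,0]>.0)&(L[...,0]<.02)&(L[...,2]>.162+o)&(L[...,2]<.2+o)
    ear=(abs(L[...,1])<.006)&(L[...,0]>.027)&(L[...,0]<.033)&(L[...,2]>.11+o)&(L[...,2]<.15+o)
    hub=(abs(L[...,1])<.02)&(L[...,0]>.018)&(L[...,0]<.024)&(L[...,2]>.11+o)&(L[...,2]<.15+o)
    for q in (bar,ear,hub): print(t,q.sum(),np.percentile(L[q][:,2],[10,50,90]).round(4) if q.sum() else '')
```

```text
w13 819 [0.2106 0.2113 0.2121]
w13 210 [0.159  0.1614 0.1623]
w13 416 [0.1596 0.1613 0.1621]
w14 822 [0.1762 0.177  0.1778]
w14 197 [0.124  0.127  0.1278]
w14 389 [0.1247 0.1268 0.1278]
w15 827 [0.1742 0.175  0.1758]
w15 200 [0.1215 0.1249 0.1258]
w15 398 [0.1229 0.1248 0.1257]
```

Ear top is about 0.125–0.126 against a hook underside near 0.130, and the force is about 15 N, so the ears are clear by 2+ mm. Now turn.

Call:
carry_out:
  deltas:
    - {"tx":-0.0002,"ty":-0.0005,"tz":0.0013,"ax":0.03,"ay":0,"az":-0.8}
    - {"tx":-0.0002,"ty":-0.0005,"tz":0.0013,"ax":0.03,"ay":0,"az":-1.8}
    - {"tx":-0.0002,"ty":-0.0005,"tz":0.0013,"ax":0.03,"ay":0,"az":-2.8}
    - {"tx":-0.0002,"ty":-0.0005,"tz":0.0013,"ax":0.03,"ay":0,"az":-3.8}
    - {"tx":-0.0002,"ty":-0.0005,"tz":0.0013,"ax":0.03,"ay":0,"az":-4.8}

```text
clock: 21.65
ee_pos: [0.5116, -0.1114, 0.1563]
tcp_rot: [3.139, 0.0, 1.619]
wrist_force: [-0.8, 2.8, 13.9]
finger_gap: 0.0136
```

Run:
```python
from h import *
go(.511,-.1113,.156,158.3)
```

```text
clk 21.65 pos [ 0.5116 -0.1114  0.1563] rpy [1.7984e+02 3.0000e-02 9.2740e+01] gap 0.0136 F [-0.77  2.84 13.92] j [-0.28  0.29  1.66  0.    1.19 -0.33]
delta t [ 0.0001 -0.0006  0.0002] a [  0.025   0.023 -13.112]
```

Call:
carry_out:
  deltas:
    - {"tx":0,"ty":-0.0003,"tz":0.0013,"ax":0.03,"ay":0.02,"az":-0.9}
    - {"tx":0,"ty":-0.0003,"tz":0.0013,"ax":0.03,"ay":0.02,"az":-2}
    - {"tx":0,"ty":-0.0003,"tz":0.0013,"ax":0.03,"ay":0.02,"az":-3}
    - {"tx":0,"ty":-0.0003,"tz":0.0013,"ax":0.03,"ay":0.02,"az":-4}
    - {"tx":0,"ty":-0.0003,"tz":0.0013,"ax":0.03,"ay":0.02,"az":-5}

```text
clock: 22.07
ee_pos: [0.5119, -0.1112, 0.1563]
tcp_rot: [3.139, 0.001, 2.059]
wrist_force: [-3.1, 2.7, 14.0]
finger_gap: 0.0138
```

Run:
```python
from h import *
go(.511,-.1113,.156,158.3)
```

```text
clk 22.07 pos [ 0.5119 -0.1112  0.1563] rpy [1.7987e+02 3.0000e-02 1.1799e+02] gap 0.0138 F [-3.09  2.72 13.97] j [-0.28  0.29  1.66  0.    1.2  -0.77]
delta t [ 0.0004 -0.0008  0.0003] a [ 0.023  0.015 -8.062]
```

Call:
carry_out:
  deltas:
    - {"tx":0.0002,"ty":-0.0005,"tz":0.0014,"ax":0.02,"ay":0.02,"az":-0.9}
    - {"tx":0.0002,"ty":-0.0005,"tz":0.0014,"ax":0.02,"ay":0.02,"az":-2}
    - {"tx":0.0002,"ty":-0.0005,"tz":0.0014,"ax":0.02,"ay":0.02,"az":-3}
    - {"tx":0.0002,"ty":-0.0005,"tz":0.0014,"ax":0.02,"ay":0.02,"az":-4}
    - {"tx":0.0002,"ty":-0.0005,"tz":0.0014,"ax":0.02,"ay":0.02,"az":-5}

```text
clock: 22.48
ee_pos: [0.5121, -0.1111, 0.1562]
tcp_rot: [3.14, 0.001, 2.5]
wrist_force: [-2.4, 3.6, 15.0]
finger_gap: 0.0135
```

Run:
```python
from h import *
go(.511,-.1113,.156,158.3)
```

```text
clk 22.48 pos [ 0.5121 -0.1111  0.1562] rpy [1.7989e+02 7.0000e-02 1.4323e+02] gap 0.0135 F [-2.36  3.63 15.03] j [-0.28  0.29  1.66  0.    1.2  -1.21]
delta t [ 0.0007 -0.0008  0.0002] a [ 0.021  0.017 -3.014]
```

Call:
carry_out:
  deltas:
    - {"tx":0.0003,"ty":-0.0005,"tz":0.0012,"ax":0.02,"ay":0.02,"az":-1}
    - {"tx":0.0003,"ty":-0.0005,"tz":0.0012,"ax":0.02,"ay":0.02,"az":-2}
    - {"tx":0.0003,"ty":-0.0005,"tz":0.0012,"ax":0.02,"ay":0.02,"az":-3}
    - {"tx":0.0003,"ty":-0.0005,"tz":0.0012,"ax":0.02,"ay":0.02,"az":-3.05}
    - {"tx":0.0003,"ty":-0.0005,"tz":0.0012,"ax":0.02,"ay":0.02,"az":-3.05}

```text
clock: 22.9
ee_pos: [0.5121, -0.111, 0.1563]
tcp_rot: [3.141, 0.002, 2.767]
wrist_force: [-3.1, 4.6, 14.2]
finger_gap: 0.0137
```

Run:
```python
from h import *
from bench import *
S=shot('w16')
im,d=get_image('scene');cv2.imwrite('pics/s16.png',cv2.resize(im[150:240,235:325],None,fx=6,fy=6,interpolation=cv2.INTER_CUBIC))
go(.511,-.1113,.158,158.3)
```

```text
clk 23.00 pos [ 0.5121 -0.111   0.1563] rpy [1.7994e+02 1.0000e-01 1.5850e+02] gap 0.0134 F [-3.74  4.23 14.14] j [-0.28  0.29  1.66  0.    1.2  -1.48]
delta t [ 0.0009 -0.0007 -0.0017] a [0.012 0.019 0.039]
```

View pics/w16.png

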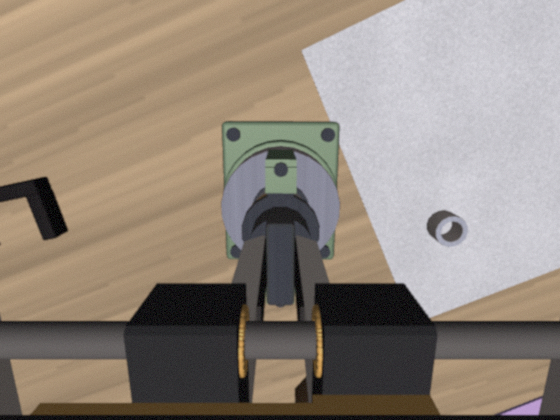

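View pics/s16.png

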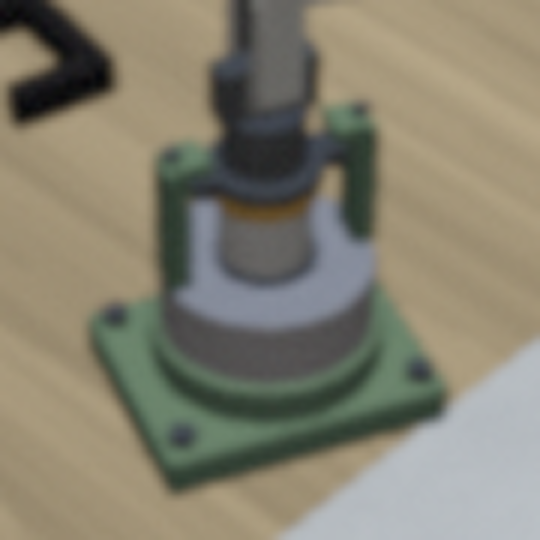

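Both ears sit under the hooks. Ease upward so the spring brings them against the hooks, taking out the sideways load.

Call:
carry_out:
  deltas:
    - {"tx":0.0005,"ty":-0.0006,"tz":-0.0005,"ax":0,"ay":0,"az":0}
    - {"tx":0.0005,"ty":-0.0006,"tz":-0.001,"ax":0,"ay":0,"az":0}
    - {"tx":0.0005,"ty":-0.0006,"tz":-0.0015,"ax":0,"ay":0,"az":0}
    - {"tx":0.0005,"ty":-0.0006,"tz":-0.0015,"ax":0,"ay":0,"az":0}

```text
clock: 23.33
ee_pos: [0.512, -0.111, 0.1588]
tcp_rot: [3.14, 0.003, 2.766]
wrist_force: [-1.8, 3.0, 11.3]
finger_gap: 0.0135
```

Call:
carry_out:
  deltas:
    - {"tx":0.0003,"ty":-0.0003,"tz":0.0,"ax":0,"ay":0,"az":0}
    - {"tx":0.0003,"ty":-0.0003,"tz":0,"ax":0,"ay":0,"az":0}
    - {"tx":0.0003,"ty":-0.0003,"tz":0,"ax":0,"ay":0,"az":0}

```text
clock: 23.58
ee_pos: [0.512, -0.111, 0.1597]
tcp_rot: [3.139, 0.005, 2.767]
wrist_force: [-2.3, 2.7, 10.2]
finger_gap: 0.0136
```

Call:
carry_out:
  deltas:
    - {"tx":0.0003,"ty":-0.0003,"tz":-0.0005,"ax":0,"ay":0,"az":0}
    - {"tx":0.0003,"ty":-0.0003,"tz":-0.0005,"ax":0,"ay":0,"az":0}
    - {"tx":0.0003,"ty":-0.0003,"tz":-0.0005,"ax":0,"ay":0,"az":0}

```text
clock: 23.83
ee_pos: [0.5119, -0.111, 0.161]
tcp_rot: [3.138, 0.006, 2.767]
wrist_force: [-2.2, 2.7, 9.8]
finger_gap: 0.0136
```

Call:
carry_out:
  deltas:
    - {"tx":0.0003,"ty":-0.0003,"tz":-0.0005,"ax":0,"ay":0,"az":0}
    - {"tx":0.0003,"ty":-0.0003,"tz":-0.0005,"ax":0,"ay":0,"az":0}
    - {"tx":0.0003,"ty":-0.0003,"tz":-0.0005,"ax":0,"ay":0,"az":0}

```text
clock: 24.08
ee_pos: [0.5118, -0.111, 0.1611]
tcp_rot: [3.138, 0.006, 2.767]
wrist_force: [6.0, 1.1, -3.8]
finger_gap: 0.0133
```

The ears are caught: force flipped to −3.8 N at 0.1611. Let go.

Call:
carry_out:
  deltas:
    - {"tx":0,"ty":0,"tz":0.0003,"ax":0,"ay":0,"az":0}
    - {"tx":0,"ty":0,"tz":0.0003,"ax":0,"ay":0,"az":0}
    - {"tx":0,"ty":0,"tz":0.0003,"ax":0,"ay":0,"az":0}
    - {"tx":0,"ty":0,"tz":0.0003,"ax":0,"ay":0,"az":0}
    - {"tx":0,"ty":0,"tz":0.0003,"ax":0,"ay":0,"az":0}
  grip: 60

```text
clock: 24.5
ee_pos: [0.5117, -0.111, 0.1608]
tcp_rot: [3.138, 0.006, 2.767]
wrist_force: [-0.5, -0.1, -0.2]
finger_gap: 0.0436
```

Call:
carry_out:
  deltas:
    - {"tx":0,"ty":0,"tz":0,"ax":0,"ay":0,"az":0}
    - {"tx":0,"ty":0,"tz":-0.03,"ax":0,"ay":0,"az":0}
    - {"tx":-0.02,"ty":0,"tz":-0.06,"ax":0,"ay":0,"az":0}
    - {"tx":-0.05,"ty":0,"tz":-0.1,"ax":0,"ay":0,"az":0}
    - {"tx":-0.07,"ty":0,"tz":-0.1,"ax":0,"ay":0,"az":0}

```text
clock: 24.92
ee_pos: [0.5779, -0.1374, 0.2676]
tcp_rot: [3.137, 0.014, 2.767]
wrist_force: [-0.1, -0.2, 0.8]
finger_gap: 0.0562
```

Call:
carry_out:
  deltas:
    - {"tx":0,"ty":0,"tz":0,"ax":0,"ay":0,"az":0}
    - {"tx":0,"ty":0,"tz":0,"ax":0,"ay":0,"az":0}
    - {"tx":0,"ty":0,"tz":0,"ax":0,"ay":0,"az":0}

```text
clock: 25.17
ee_pos: [0.5774, -0.1372, 0.2669]
tcp_rot: [3.137, 0.013, 2.767]
wrist_force: [-0.3, 0.1, -0.3]
finger_gap: 0.0564
```

Run:
```python
from h import *
from bench import *
S=shot('w17');W=cloud(S)
im,d=get_image('scene');cv2.imwrite('pics/s17.png',cv2.resize(im[150:240,235:325],None,fx=6,fy=6,interpolation=cv2.INTER_CUBIC))
go(.511,-.1113,.158,158.3)
n,e,P=minring(W,.511,-.111,.164,.185,.03);print('bar',e,cv2.minAreaRect(P[:,:2].astype(np.float32)))
n,e,P=minring(W,.511,-.111,.120,.133,.0265);print('foot',e)
```

```text
clk 25.27 pos [ 0.5772 -0.137   0.2669] rpy [179.77   0.73 158.54] gap 0.0560 F [-0.17  0.16  0.16] j [-0.3   0.35  1.31  0.    1.47 -1.49]
delta t [ 0.0724 -0.0007  0.108 ] a [0.047 0.145 0.049]
bar [ 0.5117 -0.1114  0.0224  0.1799] ((0.5116366744041443, -0.11149722337722778), (0.013970610685646534, 0.043393395841121674), 68.97991180419922)
foot [ 0.5106 -0.1107  0.026   0.13  ]
```

View pics/w17.png

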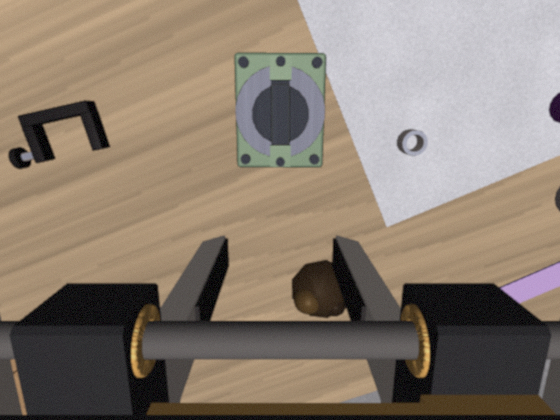

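View pics/s17.png

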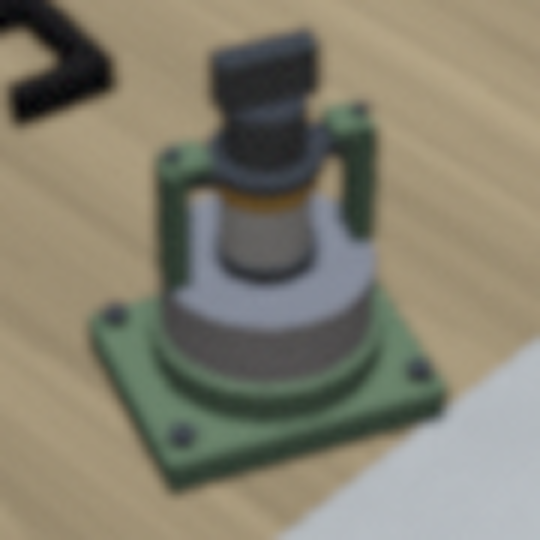

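Cap free and upright: bar top z=0.180 (0.186 − 6 mm), bar at −21.0° against the lugs' −21.6°, centre within 1 mm of the axis, gripper clear. Handing in.

Run:
```python
from bench import order
print(order.close_job())
```

```text
the job is handed in; nothing more can be done
None
```

The roller end is assembled and handed in at about 25 s of the 72 s allowed; the hand-in gives no verdict, so the result rests on my own checks.

I set the aluminium spacer on the bearing and the brass washer on top of it, releasing each. I fitted the cap with its ears between the lugs and pressed it at about 15 N. I then turned it a quarter turn, let the spring bring the ears up against the hooks, and let go.

**Last checks**
- **Cap position:** bar top at z = 0.180 m, which means the bearing is down about 6 mm. The cap centre is within about 1 mm of the shaft axis.
- **Cap angle:** −21.0°, against −21.6° for the lugs.
- **Capture:** the wrist force reversed from +10 to −4 N as I raised the cap, so the ears are held under the hooks. Wrist and scene pictures show both ears under the lugs.
- **Gripper:** clear of everything, wrist force about zero.
- **Bystanders:** the clamp and stone showed no sign of being moved. I did not measure the clamp, the stone or the tin at the end, and the arm never came near the tin.

**Readings that disagreed**
- **Press depth:** while pressing, force suggested about 8 mm and camera and tool height about 9–10 mm. Both are below the 12 mm stop.
- **Washer grip:** the fingers read 44.5–45 mm on the 46 mm washer, but it was level and centred when placed.
- **Cameras:** the overhead and scene views put the shaft axis 2–3 mm off the wrist camera's reading. I used the wrist camera, and the parts went on without sideways load.

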